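# Line up test bars against a clamped straightedge

### The arm

A 6-joint arm with a two-finger parallel gripper is mounted at the origin on a cart in front of the work surface, level with it; the furniture and walls round the work are solid. World frame = base frame: x ahead of the robot, y to its left, z up, the work surface at z = 0. Lengths are in m, angles in rad, forces in N, time in s.
With the tool pointing down it reaches from about 0.325 to 0.9 m from the base axis. Payload 6.1 kg.
Tool frame: the origin (TCP) lies midway between the tips of the shut fingers; the grasp point (between the pads) lies 19 mm behind it (ctrl.hold_point_z is the distance from the TCP to the grasp point, in m); x points along the fingers, y is the direction in which the jaws open and shut, and the axes are right-handed (so a half turn about x gives the same grasp; the last joint's range is limited). The gripper opens to 85 mm and grips with 20 to 120 N. Pads are 22 mm wide; open, the fingers measure 114 mm over their backs; the gripper's body (76 mm by 85 mm) begins 54 mm behind the grasp point. The pads swing forward as they close: fully open they stand 13 mm farther back than shut.
Start: joints at [1.094, 0.22, 1.526, -0, 1.395, -0.126], TCP at [0.215, 0.587, 0.231] pointing down, gripper open.
Joint ranges: [-2.98, 2.98], [-0.91, 2.08], [0.09, 2.57], [-1.24, 4.39], [0.2, 2.65], [-2.68, 2.68]. Speed limits (rad/s): [2.57, 2.57, 3.01, 3.14, 3.14, 3.14].

### API

Orientations are given as a unit quaternion [x, y, z, w].
In Python, from rig import monitor, read_camera, camera_params, order, nets, ctrl gives the robot as it stands.
- The arm moves only by the tool step_arm, never from a script. Its argument "moves" is a list that holds one entry, the list of rows, each a list of 6 numbers: the shift along the tool's x, y, z in m, then the turn, a rotation vector about the tool's x, y, z in degrees. A call has 1 to 20 rows; each row is the pose to reach, as a shift and turn from the pose commanded when the call began, along the tool's axes at that moment; what a row does not reach only later rows make up. A row lasts 1/8 s, in which the tool goes at most 62.5 mm and 10.7 degrees, less where a joint would pass 70% of its speed; a pose out of reach is approached as far as the arm can. A call with a gripper value outside its range is refused whole. "jaw" is the finger opening in m, from 0 to 0.0854, set as the call begins (left out, the last holds). The fingers move at their own pace and stop on an object; "squeeze" is the grip in N (left out, the last holds). Time passes only in rows, so rows that repeat a pose let the fingers close. It gives the time, the measured TCP pose, the force and the opening at its end, in the units of the state.
- monitor.read_state(): the state, without advancing time (a new reading comes with each control period).
- read_camera(name): name is "scene" or "top" or "wrist"; returns the picture (400x640x3 uint8, red, green, blue); there is no depth.
- camera_params(name): a dict with "intrinsics" (3x3 intrinsics, pixels), "eye" and "attitude" of the camera in the world. Camera axes: x right, y up, looking along -z (the intrinsics and any distortion apply to the point x, -y, -z); pixel columns grow to the right and rows downward; lengths in m; the calibration is good to about 2 mm. A picture is of the moment at which its call begins: read the wrist's pose just before it. camera_params takes no time and is no camera call; for the wrist camera it gives the pose at the moment of the call.
- order.sign_off(): hands the job in, once; it reports no verdict.
Trained networks look in the newest picture that a camera, given by its name, has taken for a name from the list of things; names that differ only in an ending like _2 or _b are one class to them, and where a whole thing is asked for, a point or a joint stands for the part that bears it (a point fixed in the world has none). Each returns a list of dicts, best first, with "p" (0 to 1); they miss things now and then, are a little off and sometimes report something else, mostly with a low value. They report only what shows in the picture. A call takes as long as a camera call. They do not tell look-alikes from the thing itself.
- nets.regions_of(camera, thing): "mask" (400x640 bool, what is visible of it) and "point" ([row, column] in pixels, amid what is visible of it).
The state is a dict: "time_s": time; "qpos": joint angles; "joint_velocities": joint speeds; "joint_torque": joint torques, N m; "ee_pos": TCP position; "tool_rot": TCP orientation; "ft_force": force on the tool from outside, world axes, zero at the start; "wrist_torque": the same for the moment, N m; "grip_width": finger opening in m.
Only numpy, scipy, OpenCV 4.12 (cv2) and the standard library are available. Lean on these libraries where they do the work, as an engineer would, in place of code of your own. Each camera call takes 0.05 s, during which the arm holds its last target. There are 200 camera calls.

### The job

Lay the straightedge full length, ends level, flush against the face of the datum block on the fixture plate, standing on its broad underside with the grip up, then turn the knurled thumbscrew clockwise until the jaw holds it snugly, without forcing it. Lay every test bar flat on the plate on the robot's side of the straightedge, side by side anywhere along it, each with one end square and flush against it, and leave the straightedge clamped. Do not disturb the jar, the vial or the tape.

Things in the scene. Friction and masses are not known exactly. Their poses are not given: they have to be found in the camera images.
- fixture: fixed dark steel fixture plate, 130 x 250 x 6 mm, reaching from x -75 to +55 mm and y -125 to +125 mm in its own frame; origin on its underside. Its +x side (away from the robot) carries a fixed steel datum block, 30 x 240 x 16 mm, top 22 mm above the bench, whose straight datum face looks to -x, lies at x = +20 mm and runs along y from -120 to +120 mm. At x = -42, y = -96 mm stands a bright aluminium edge clamp body, 34 x 40 mm, top 24 mm above the bench. z up
- straightedge: loose steel straightedge bar, 24 (x) x 240 (y) x 14 mm, 0.35 kg, with a black grip rib on top in its middle, 12 (x) x 70 (y) mm and 28 mm high, so its top is 42 mm above the underside; origin at the centre of the underside. The long side faces at x = +12 and -12 mm are the straight ones and either will do; in place the underside stands on the plate, 6 mm above the bench, with the middle of the bar by the middle of the block (fixture x +8, y 0 mm)
- screw_knob (a point): centre of the knurled steel thumbscrew head on the edge clamp, a round head of 29 mm diameter on a vertical axis; its graspable height is from 28 to 46 mm above the bench, and this point lies 37 mm above the bench
- screw (a joint): thumbscrew angle, 0 to 8 rad, starting at 0 to 1; clockwise from above is positive and moves the jaw to the fixture's +x by 1.6 mm per rad. Turns easily (0.05 N m) till the spring-backed jaw meets the straightedge (near 6.2 rad if flush), then jaw force rises 33 N and resistance 0.05 N m per rad. Snug: 6.6 to 7.2 rad. Let go, it stays, or springs back to about 30 N
- jaw_face (a point): middle of the face of the clamp's sliding steel jaw, 30 mm wide (y) and 12 mm high, 13 mm above the bench, that looks to the fixture's +x and presses on the straightedge; at fixture y -96 mm, x from -14 mm at screw angle 0; the jaw body reaches back from here into the clamp body
- bar_1: loose square brass test bar, 60 (x) x 16 x 16 mm, 0.12 kg, both ends flat and alike, small dots on one side; origin in the middle of the underside, x along its length, any of the four long sides may lie down; may be absent (None)
- bar_1_mid (a point): centre of bar_1, 8 mm over what it lies on
- bar_2: loose square brass test bar, 60 (x) x 16 x 16 mm, 0.12 kg, both ends flat and alike, small dots on one side; origin in the middle of the underside, x along its length, any of the four long sides may lie down; may be absent (None)
- bar_2_mid (a point): centre of bar_2, 8 mm over what it lies on
- bar_3: loose square brass test bar, 60 (x) x 16 x 16 mm, 0.12 kg, both ends flat and alike, small dots on one side; origin in the middle of the underside, x along its length, any of the four long sides may lie down; may be absent (None)
- bar_3_mid (a point): centre of bar_3, 8 mm over what it lies on
- bar_4: loose square brass test bar, 60 (x) x 16 x 16 mm, 0.12 kg, both ends flat and alike, small dots on one side; origin in the middle of the underside, x along its length, any of the four long sides may lie down; may be absent (None)
- bar_4_mid (a point): centre of bar_4, 8 mm over what it lies on
- jar: sample jar with green lid, 52 mm diameter, 67 mm high, bystander; origin under its centre
- vial: small vial with black cap, 27 mm diameter, 56 mm high, bystander; origin under its centre
- tape: roll of tape lying flat, 72 mm diameter, 19 mm high, bystander; origin under its centre
Mind the look-alikes: they are no part of the job. What is shaped like the bar_3 but black is not meant.

How it is judged:
On the way, in this order (a step that is already met when the one before it is completed fails the run):
1. the straightedge stands on the plate, flush against the datum block (x of straightedge in the frame of fixture between 0.0055 and 0.0095 m and angle between the x axis of straightedge and the x axis of fixture, either way round below 0.02 rad and y of straightedge in the frame of fixture between -0.02 and 0.02 m and z of straightedge in the frame of fixture between 0.004 and 0.008 m and angle between straightedge's own z axis and vertical below 0.05 rad), for 0.2 s.
2. the thumbscrew is tightened so that the jaw presses the straightedge against the block (all of step 1 and contact force between jaw and straightedge above 6 N), for 0.2 s.
At the end, for the whole second after the job is handed in: Straightedge on the plate within 2 mm of flush with the block (0.02 rad), ends level within 20 mm, jaw force over 4 N; each present bar flat on the plate, robot side, end within 2 mm of the straightedge, square within 0.05 rad, middle 5 mm inside its ends; all still; bystanders within 30 mm (all of step 1 and contact force between jaw and straightedge above 4 N and (x of bar_1_mid in the frame of straightedge between -0.0442 and -0.04 m or x of bar_1_mid in the frame of straightedge between 0.04 and 0.0442 m) and angle between the x axis of each of bar_1, bar_2, bar_3, bar_4 and the x axis of straightedge, either way round below 0.05 rad and y of bar_1_mid in the frame of straightedge between -0.115 and 0.115 m and z of bar_1_mid in the frame of fixture between 0.012 and 0.016 m and x of each of bar_1_mid, bar_2_mid, bar_3_mid, bar_4_mid in the frame of fixture below 0 m and linear speed of each of bar_1, bar_2, bar_3, bar_4, straightedge below 0.02 m/s and (x of bar_2_mid in the frame of straightedge between -0.0442 and -0.04 m or x of bar_2_mid in the frame of straightedge between 0.04 and 0.0442 m) and y of bar_2_mid in the frame of straightedge between -0.115 and 0.115 m and z of bar_2_mid in the frame of fixture between 0.012 and 0.016 m and (x of bar_3_mid in the frame of straightedge between -0.0442 and -0.04 m or x of bar_3_mid in the frame of straightedge between 0.04 and 0.0442 m) and y of bar_3_mid in the frame of straightedge between -0.115 and 0.115 m and z of bar_3_mid in the frame of fixture between 0.012 and 0.016 m and (x of bar_4_mid in the frame of straightedge between -0.0442 and -0.04 m or x of bar_4_mid in the frame of straightedge between 0.04 and 0.0442 m) and y of bar_4_mid in the frame of straightedge between -0.115 and 0.115 m and z of bar_4_mid in the frame of fixture between 0.012 and 0.016 m and distance of each of jar, vial, tape from where it was at the start of the episode below 0.03 m); the robot touches nothing.
It fails at once if the thumbscrew is forced: the jaw presses on the straightedge with more than 60 N (contact force between jaw and straightedge above 60 N).
It fails at once if a bystander is disturbed (moved more than 40 mm or toppled): jar (distance of jar from where it was at the start of the episode above 0.04 m or angle between jar's own z axis and vertical above 0.5 rad).
It fails at once if a bystander is disturbed (moved more than 40 mm or toppled): vial (distance of vial from where it was at the start of the episode above 0.04 m or angle between vial's own z axis and vertical above 0.5 rad).
It fails at once if a bystander is disturbed (moved more than 40 mm or toppled): tape (distance of tape from where it was at the start of the episode above 0.04 m or angle between tape's own z axis and vertical above 0.5 rad).
Of bar_1, bar_2, bar_3, bar_4 only 2 to 4 are there at a start; the rules pass over those that are not, and their reading is None.
At some moment in a run one of bar_1, bar_2, bar_3, bar_4 may be knocked a few centimetres aside while the robot is not near it.
Once in a run the grip may slacken for a moment while it holds something.
It also fails if it takes over 200 s, if anything falls off the work surface, if the arm or the gripper's body presses on something with over 40 N, if the wrist force passes 120 N, or if a joint passes its speed limit or range.

## Working session

There is one attempt and no reset: what is moved stays moved. The work goes in short steps, Python scripts to look and compute and a tool call to move; the robot and the scene stay as the last step left them, time stands still between calls to the robot, and variables do not carry over. Pictures are saved under pics/ and viewed, about 12 in all and at most 16, crops included, and the job is handed in when it is done.

Besides the shell and the picture viewer there is one more tool, called after "Call:" by a JSON object that holds its "fn" and its "kwargs". step_arm: Moves the arm, as the interface text tells. Its arguments: {"type":"object","properties":{"moves":{"type":"array","items":{"type":"array","items":{"type":"array","items":{"type":"number"}}}},"jaw":{"type":"number"},"squeeze":{"type":"number"}},"required":["moves"]}

```bash
mkdir -p pics; ls; cat > h.py <<'E'
import numpy as np, cv2
from scipy.spatial.transform import Rotation as R
from rig import monitor, read_camera, camera_params, order, nets, ctrl
def save(im,n,crop=None,s=1):
    if crop: r0,r1,c0,c1=crop; im=im[r0:r1,c0:c1]
    if s!=1: im=cv2.resize(im,None,fx=s,fy=s,interpolation=cv2.INTER_CUBIC)
    cv2.imwrite('pics/'+n,cv2.cvtColor(np.ascontiguousarray(im),cv2.COLOR_RGB2BGR))
def cam(n):
    p=camera_params(n); a=np.array(p['attitude'],float)
    M=a if a.shape==(3,3) else R.from_quat(a).as_matrix()
    return np.array(p['intrinsics']),np.array(p['eye']),M,p
def p2w(c,rc,z):
    K,e,M,_=c; d=np.linalg.inv(K)@[rc[1],rc[0],1]; d=M@[d[0],-d[1],-d[2]]
    return e+d*(z-e[2])/d[2]
def w2p(c,P):
    K,e,M,_=c; v=M.T@(np.array(P)-e); q=K@[v[0],-v[1],-v[2]]; return np.array([q[1],q[0]])/q[2]
E
python3 - <<'E'
from h import *
for n in('scene','top'):
    save(read_camera(n),n+'0.png'); print(n,camera_params(n))
print(monitor.read_state(),ctrl.hold_point_z)
E
```

```text
pics
scene {'intrinsics': array([[470.99804191,   0.        , 328.93827634],
       [  0.        , 470.99804191, 190.44501645],
       [  0.        ,   0.        ,   1.        ]]), 'eye': array([-0.05667368, -0.84596834,  0.70386149]), 'attitude': array([ 0.47305645, -0.15737994, -0.25389543,  0.82884634])}
top {'intrinsics': array([[453.4678685 ,   0.        , 318.30997176],
       [  0.        , 453.4678685 , 210.58961334],
       [  0.        ,   0.        ,   1.        ]]), 'eye': array([0.34625774, 0.05131192, 1.25681421]), 'attitude': array([-0.07110461,  0.064392  ,  0.70708497, -0.70059164])}
{'time_s': 0.1, 'qpos': array([ 1.09388110e+00,  2.21138903e-01,  1.52749046e+00, -7.92149678e-07,
        1.39473221e+00, -1.26120054e-01]), 'joint_velocities': array([ 1.57207558e-03, -3.71112964e-05, -4.98428162e-03, -1.02686324e-03,
       -1.34279173e-03,  8.89131104e-05]), 'joint_torque': array([ 9.61819132e-04, -4.98245645e+01, -3.90546083e+01, -2.71024610e-04,
        5.81830682e-03,  2.45610742e-06]), 'ee_pos': array([0.21453881, 0.58643866, 0.23031714]), 'tool_rot': array([ 0.1227925 ,  0.69644301, -0.12398706,  0.69607208]), 'ft_force': array([-0.04873895, -0.05474711,  0.22324865]), 'wrist_torque': array([ 0.00640485,  0.02195693, -0.00675325]), 'grip_width': 0.08512378817892134} 0.0187
```

View pics/top0.png

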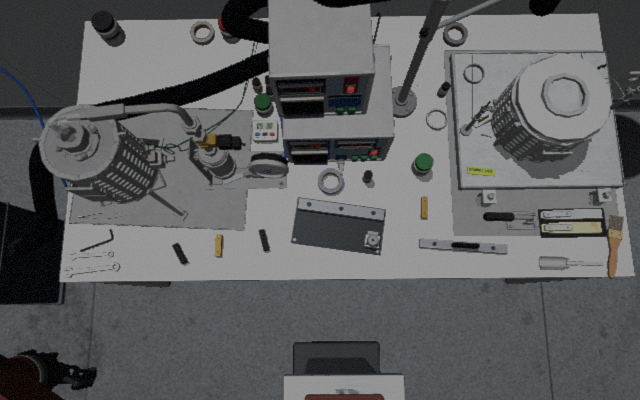

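View pics/scene0.png

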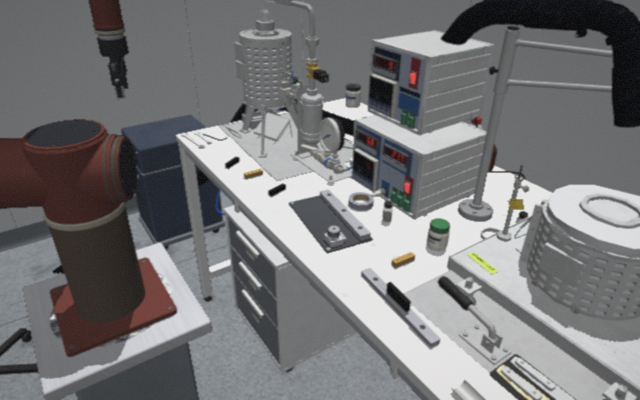

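The top view shows the fixture at (col 340, row 226), with the knob at (372,240). The straightedge is at (463,246). The brass bars are at (424,208) and (219,245). The black look-alikes at (180,253) and (264,240) aren't wanted. Tape is at (330,180), vial at (368,176) and jar at (424,163).

```bash
python3 - <<'E'
from h import *
c=cam('top'); read_camera('top')
H=dict(fixture=.006,straightedge=.014,screw_knob=.046,bar_1=.016,jar=.067,vial=.056,tape=.019)
for n,z in H.items():
    for r in nets.regions_of('top',n)[:5]:
        ys,xs=np.nonzero(r['mask']); 
        rect=cv2.boxPoints(cv2.minAreaRect(np.stack([xs,ys],1).astype(np.float32)))
        w=np.array([p2w(c,(y,x),z)[:2] for x,y in rect])
        print(n,round(r['p'],2),np.round(r['point']),len(xs),np.round(p2w(c,r['point'],z)[:2],3),'ctr',w.mean(0).round(3),'corners',w.round(3).tolist())
s=monitor.read_state(); K,e,M,p=cam('wrist'); T=R.from_quat(s['tool_rot']).as_matrix()
print('wrist',p,'\nin tool', T.T@(e-s['ee_pos']), (T.T@M).round(4).tolist(), 'toolax',T.round(3).tolist())
E
```

```text
fixture 0.89 [223. 340.] 4077 [0.553 0.001] ctr [0.548 0.006] corners [[0.501, 0.139], [0.632, 0.121], [0.593, -0.129], [0.464, -0.106]]
straightedge 0.76 [247. 460.] 722 [ 0.482 -0.325] ctr [ 0.486 -0.332] corners [[0.483, -0.212], [0.507, -0.215], [0.489, -0.453], [0.464, -0.449]]
screw_knob 0.48 [239. 369.] 120 [ 0.503 -0.074] ctr [ 0.498 -0.083] corners [[0.513, -0.068], [0.513, -0.098], [0.483, -0.097], [0.484, -0.068]]
bar_1 0.62 [206. 423.] 158 [ 0.597 -0.229] ctr [ 0.593 -0.231] corners [[0.623, -0.223], [0.623, -0.242], [0.563, -0.239], [0.564, -0.22]]
bar_1 0.59 [252. 178.] 163 [0.476 0.448] ctr [0.473 0.444] corners [[0.494, 0.469], [0.505, 0.451], [0.452, 0.418], [0.442, 0.436]]
bar_1 0.52 [244. 218.] 137 [0.497 0.34 ] ctr [0.495 0.338] corners [[0.467, 0.349], [0.525, 0.345], [0.523, 0.327], [0.465, 0.331]]
jar 0.89 [162. 424.] 386 [ 0.708 -0.228] ctr [ 0.703 -0.222] corners [[0.687, -0.183], [0.746, -0.218], [0.719, -0.261], [0.66, -0.226]]
vial 0.52 [178. 366.] 115 [ 0.668 -0.068] ctr [ 0.673 -0.072] corners [[0.692, -0.059], [0.692, -0.086], [0.655, -0.085], [0.655, -0.058]]
tape 0.68 [182. 321.] 343 [0.667 0.053] ctr [0.673 0.03 ] corners [[0.71, 0.062], [0.709, -0.003], [0.636, -0.002], [0.637, 0.063]]
wrist {'intrinsics': array([[333.2833329 ,   0.        , 320.51503084],
       [  0.        , 333.2833329 , 196.06915471],
       [  0.        ,   0.        ,   1.        ]]), 'eye': array([0.13538741, 0.61538882, 0.3737027 ]), 'attitude': array([-0.13443115, -0.09404809,  0.56492872,  0.80866481])} 
in tool [-0.14244121 -0.00053876 -0.08433386] [[-0.0003, 0.3237, -0.9462], [1.0, 0.0005, -0.0002], [0.0004, -0.9462, -0.3237]] toolax [[-0.0, 0.344, 0.939], [-0.0, 0.939, -0.344], [-1.0, -0.0, -0.0]]
```

```bash
cat >> h.py <<'E'
def rel(P,h,cur=None):
    "shift/turn (tool axes) from measured pose to TCP P, tool down, tool-y heading h deg"
    s=monitor.read_state(); T=R.from_quat(s['tool_rot']).as_matrix()
    y=np.array([np.cos(np.radians(h)),np.sin(np.radians(h)),0]); x=np.array([0,0,-1.]); G=np.stack([x,y,np.cross(x,y)],1)
    return np.round(T.T@(np.array(P)-s['ee_pos']),4).tolist(), np.round(np.degrees(R.from_matrix(T.T@G).as_rotvec()),2).tolist()
E
python3 -c "
from h import *
print(rel([.54,.06,.26],-9))"
```

```text
([-0.0287, -0.383, 0.4865], [78.9, 0.0, 0.01])
```

Call:
{"fn": "step_arm", "kwargs": {"moves": [[[-0.029,-0.383,0.4865,78.9,0,0],[-0.029,-0.383,0.4865,78.9,0,0],[-0.029,-0.383,0.4865,78.9,0,0],[-0.029,-0.383,0.4865,78.9,0,0],[-0.029,-0.383,0.4865,78.9,0,0],[-0.029,-0.383,0.4865,78.9,0,0],[-0.029,-0.383,0.4865,78.9,0,0],[-0.029,-0.383,0.4865,78.9,0,0],[-0.029,-0.383,0.4865,78.9,0,0],[-0.029,-0.383,0.4865,78.9,0,0],[-0.029,-0.383,0.4865,78.9,0,0],[-0.029,-0.383,0.4865,78.9,0,0],[-0.029,-0.383,0.4865,78.9,0,0],[-0.029,-0.383,0.4865,78.9,0,0],[-0.029,-0.383,0.4865,78.9,0,0],[-0.029,-0.383,0.4865,78.9,0,0]]]}}

```text
time_s: 2.5
ee_pos: [0.5399, 0.0605, 0.2604]
tool_rot: [0.538, 0.459, -0.537, 0.459]
ft_force: [-0.4, -0.2, -0.5]
grip_width: 0.0851
```

```bash
python3 - <<'E'
from h import *
s=monitor.read_state(); print(s['time_s'],s['ee_pos'],s['ft_force'])
c=cam('wrist'); im=read_camera('wrist'); save(im,'w1.png'); np.savez('w1.npz',im=im,K=c[0],e=c[1],M=c[2])
for n,z in dict(fixture=.006,straightedge=.014,screw_knob=.046,bar_1=.016).items():
    for r in nets.regions_of('wrist',n)[:4]:
        print(n,round(r['p'],2),np.round(r['point']),r['mask'].sum(),p2w(c,r['point'],z).round(4))
E
```

```text
2.5 [0.53991451 0.06050472 0.26036354] [-0.420841   -0.17271183 -0.47344129]
fixture 0.85 [182. 331.] 20082 [0.5469 0.0243 0.006 ]
straightedge 0.59 [353. 323.] 585 [ 0.4969 -0.2306  0.014 ]
screw_knob 0.59 [276. 310.] 503 [ 0.504  -0.0791  0.046 ]
bar_1 0.9 [ 18. 269.] 1125 [0.5093 0.2129 0.016 ]
bar_1 0.76 [347. 386.] 678 [ 0.5887 -0.2318  0.016 ]
```

View pics/w1.png

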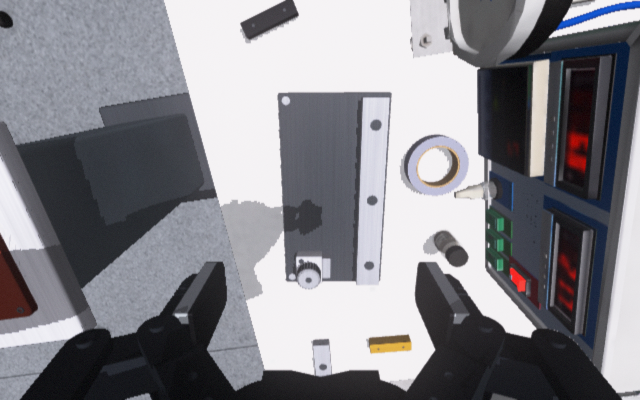

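Wrist view: the fixture plate spans cols 278–391, rows 93–283. The knob is at (308,275), a brass bar at (390,344), the end of the straightedge at (321,355), and a black look-alike at (270,18). Next I'll fit the fixture pose.

```bash
cat > fx.py <<'E'
from h import *
from scipy.optimize import least_squares
def edge(g,rows,c0,c1,sign,ax=1):
    out=[]
    for r in rows:
        v=(g[r,c0:c1] if ax else g[c0:c1,r]).astype(float); d=sign*np.diff(v); k=np.argmax(d)
        if d[k]<12: continue
        lo,hi=max(k-2,0),min(k+3,len(d)); w=np.clip(d[lo:hi],0,None); p=(w*np.arange(lo,hi)).sum()/w.sum()+c0+.5
        out.append((r,p) if ax else (p,r))
    return np.array(out)
E
python3 - <<'E'
from fx import *
d=np.load('w1.npz'); im=d['im']; c=(d['K'],d['e'],d['M'],0); g=cv2.cvtColor(im,cv2.COLOR_RGB2GRAY)
for r in (100,150,250): print(r,g[r,270:400].tolist())
L=edge(g,range(100,180),265,300,-1); B=edge(g,range(105,270),345,370,1)
T=edge(g,range(290,355),80,105,-1 and 1*-1,0); Bo=edge(g,range(325,350),270,295,1,0)
sets=[(L,.006,0,-.075),(B,.022,0,.02),(T,.006,1,.125),(Bo,.006,1,-.125)]
def res(p,s=sets):
    h=p[2]; a=np.array([np.cos(h),np.sin(h)]); b=np.array([-a[1],a[0]]); o=[]
    for pts,z,k,v in s:
        for q in pts: o.append(((p2w(c,q,z)[:2]-p[:2])@(a,b)[k]-v)*1e3/len(pts)**.5)
    return np.array(o)
f=least_squares(res,[.55,0,-.155],loss='soft_l1'); print(f.x,np.degrees(f.x[2]))
i=0
for s in sets: n=len(s[0]); v=res(f.x,[s])*n**.5; print(n,v.mean().round(2),v.std().round(2))
x,y,h=f.x; a=np.array([np.cos(h),np.sin(h)]); b=np.array([-a[1],a[0]])
print('knob pred',np.array([x,y])-.042*a-.096*b)
for s in sets: print(np.degrees(h),s[1])
E
```

```text
100 [244, 244, 243, 244, 244, 244, 242, 218, 129, 106, 107, 144, 209, 217, 221, 223, 218, 215, 220, 205, 120, 107, 103, 105, 103, 107, 105, 104, 105, 108, 106, 106, 103, 103, 102, 104, 103, 105, 107, 104, 104, 104, 102, 102, 105, 104, 105, 102, 104, 104, 105, 104, 106, 108, 102, 105, 107, 103, 104, 101, 105, 105, 105, 103, 104, 105, 105, 105, 105, 105, 104, 106, 103, 106, 106, 109, 105, 103, 104, 102, 105, 103, 103, 104, 105, 108, 111, 104, 90, 90, 88, 81, 108, 209, 217, 219, 224, 228, 223, 223, 225, 227, 227, 225, 228, 225, 226, 222, 222, 222, 222, 222, 225, 224, 228, 226, 225, 226, 223, 175, 129, 202, 241, 244, 243, 245, 243, 243, 244, 243]
150 [243, 243, 243, 243, 243, 243, 243, 243, 241, 220, 134, 106, 101, 97, 99, 102, 99, 97, 99, 99, 97, 99, 98, 101, 99, 99, 98, 98, 97, 95, 97, 97, 97, 99, 98, 95, 93, 96, 94, 93, 94, 94, 96, 95, 94, 99, 93, 97, 97, 98, 95, 94, 99, 97, 99, 95, 95, 95, 95, 97, 97, 94, 92, 95, 92, 97, 96, 96, 97, 98, 98, 96, 98, 98, 98, 97, 97, 95, 96, 97, 98, 98, 101, 100, 101, 92, 66, 63, 64, 68, 86, 187, 210, 217, 218, 221, 220, 216, 222, 221, 219, 221, 218, 21
[... 263 characters left out ...]
8, 95, 94, 94, 93, 95, 96, 94, 96, 92, 97, 96, 98, 95, 94, 96, 91, 94, 96, 96, 95, 96, 97, 93, 94, 90, 90, 91, 90, 91, 91, 91, 93, 96, 93, 89, 91, 93, 91, 92, 91, 95, 95, 92, 93, 95, 94, 91, 94, 96, 94, 94, 92, 96, 96, 92, 92, 71, 67, 79, 130, 209, 210, 214, 214, 212, 216, 215, 217, 216, 217, 216, 217, 213, 213, 213, 216, 215, 215, 218, 220, 219, 215, 175, 145, 237, 243, 243, 243, 243, 243, 243, 242, 243, 243, 243, 244, 243, 243, 243, 243, 243, 244]
[ 0.55700627  0.00557307 -0.15019274] -8.605410176599126
80 0.04 0.26
165 -0.04 0.2
65 -0.73 0.13
25 0.73 0.07
knob pred [ 0.50111474 -0.08306178]
-8.605410176599126 0.006
-8.605410176599126 0.022
-8.605410176599126 0.006
-8.605410176599126 0.006
```

```bash
python3 -c "
from h import *
print(rel([.49,-.27,.22],-4.6))"
```

```text
([0.0403, 0.0023, 0.3338], [-4.41, 0.0, 0.0])
```

Call:
{"fn": "step_arm", "kwargs": {"moves": [[[0.04,0.002,0.334,-4.4,0,0],[0.04,0.002,0.334,-4.4,0,0],[0.04,0.002,0.334,-4.4,0,0],[0.04,0.002,0.334,-4.4,0,0],[0.04,0.002,0.334,-4.4,0,0],[0.04,0.002,0.334,-4.4,0,0],[0.04,0.002,0.334,-4.4,0,0],[0.04,0.002,0.334,-4.4,0,0],[0.04,0.002,0.334,-4.4,0,0],[0.04,0.002,0.334,-4.4,0,0]]]}}

```text
time_s: 4.0
ee_pos: [0.4902, -0.2692, 0.2206]
tool_rot: [0.519, 0.48, -0.519, 0.48]
ft_force: [-0.3, -0.4, -0.4]
grip_width: 0.0854
```

```bash
python3 - <<'E'
from h import *
s=monitor.read_state(); print(s['time_s'],s['ee_pos'],s['ft_force'])
c=cam('wrist'); im=read_camera('wrist'); save(im,'w2.png'); np.savez('w2.npz',im=im,K=c[0],e=c[1],M=c[2])
for n,z in dict(straightedge=.014,bar_1=.016).items():
    for r in nets.regions_of('wrist',n)[:4]:
        ys,xs=np.nonzero(r['mask']); q=cv2.boxPoints(cv2.minAreaRect(np.stack([xs,ys],1).astype(np.float32)))
        print(n,round(r['p'],2),np.round(r['point']),r['mask'].sum(),p2w(c,r['point'],z).round(4),[p2w(c,(b,a),z)[:2].round(4).tolist() for a,b in q])
E
```

```text
4.0 [ 0.49020079 -0.26915341  0.22061186] [-0.27769223 -0.43973913 -0.37591731]
straightedge 0.74 [204. 322.] 4255 [ 0.4871 -0.314   0.014 ] [[0.4839, -0.2142], [0.5072, -0.216], [0.4914, -0.4555], [0.4627, -0.4532]]
bar_1 0.95 [123. 419.] 1040 [ 0.5934 -0.2335  0.016 ] [[0.5627, -0.2222], [0.6244, -0.2271], [0.6252, -0.2443], [0.5625, -0.2394]]
```

View pics/w2.png

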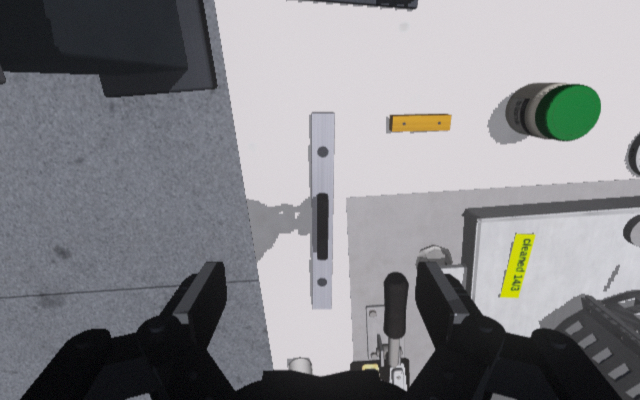

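Straightedge: cols 311–334, rows 112–308, with its grip rib at (322,226). The brass bar is at (420,123) and the jar at (560,112). I'll fit the straightedge edges.

```bash
python3 - <<'E'
from fx import *
d=np.load('w2.npz'); im=d['im']; c=(d['K'],d['e'],d['M'],0); g=cv2.cvtColor(im,cv2.COLOR_RGB2GRAY)
for r in (130,170,290): print(r,g[r,300:345].tolist())
print(g[100:120,318].tolist(),g[300:318,318].tolist())
rows=[*range(118,190),*range(270,302)]
L=edge(g,rows,304,318,-1); Rr=edge(g,rows,327,340,1)
for n,E in(('L',L),('R',Rr)):
    w=np.array([p2w(c,q,.014)[:2] for q in E]); k=np.polyfit(w[:,1],w[:,0],1); print(n,len(E),np.degrees(np.arctan(k[0])),np.polyval(k,-.333), (w[:,0]-np.polyval(k,w[:,1])).std())
for r in (112,308): print(p2w(c,(r,321),.014))
print('rib',[p2w(c,q,.042)[:2].round(4).tolist() for q in((193,316),(193,328),(260,316),(260,328))])
E
```

```text
130 [216, 214, 216, 214, 215, 215, 215, 214, 210, 152, 140, 129, 182, 183, 184, 187, 186, 181, 182, 184, 185, 182, 178, 181, 181, 180, 185, 182, 184, 186, 182, 182, 185, 181, 168, 210, 216, 215, 215, 215, 215, 214, 216, 214, 212]
170 [214, 213, 215, 216, 214, 216, 215, 214, 209, 150, 136, 122, 171, 177, 178, 180, 182, 176, 174, 177, 176, 170, 172, 174, 177, 180, 179, 176, 180, 179, 177, 178, 181, 178, 212, 213, 214, 212, 215, 213, 217, 216, 214, 216, 216]
290 [213, 214, 212, 213, 213, 214, 214, 214, 214, 208, 153, 140, 130, 173, 170, 170, 174, 173, 172, 174, 172, 169, 175, 173, 172, 174, 176, 171, 173, 174, 171, 173, 209, 213, 214, 216, 214, 214, 212, 214, 215, 214, 212, 214, 214]
[215, 214, 214, 216, 214, 214, 215, 216, 216, 214, 213, 189, 139, 148, 180, 182, 184, 185, 185, 182] [173, 173, 172, 173, 174, 173, 173, 174, 180, 198, 212, 213, 215, 214, 214, 215, 212, 215]
L 104 4.8086829465736445 0.4714639398751326 0.0012635918061616467
R 104 4.58301183098533 0.4978683272637342 0.0016624812187649668
[ 0.49402356 -0.21496489  0.014     ]
[ 0.47530162 -0.4527144   0.014     ]
rib [[0.4828, -0.292], [0.495, -0.2929], [0.4764, -0.3686], [0.4894, -0.3697]]
```

```bash
python3 -c "
from h import *
print(rel([.486,-.333,.10],-4.65));print(rel([.486,-.333,.018],-4.65))"
```

```text
([0.1205, 0.001, 0.0635], [0.1, 0.01, -0.01])
([0.2025, 0.001, 0.0634], [0.1, 0.01, -0.01])
```

Call:
{"fn": "step_arm", "kwargs": {"moves": [[[0.06,0.001,0.0635,0,0,0],[0.12,0.001,0.0635,0,0,0],[0.16,0.001,0.0635,0,0,0],[0.18,0.001,0.0635,0,0,0],[0.195,0.001,0.0635,0,0,0],[0.2025,0.001,0.0635,0,0,0],[0.2025,0.001,0.0635,0,0,0],[0.2025,0.001,0.0635,0,0,0]]], "jaw": 0.05}}

```text
time_s: 5.15
ee_pos: [0.4867, -0.3342, 0.0194]
tool_rot: [0.52, 0.479, -0.52, 0.481]
ft_force: [0.3, -0.7, -0.5]
grip_width: 0.0501
```

Call:
{"fn": "step_arm", "kwargs": {"moves": [[[0,0,0,0,0,0],[0,0,0,0,0,0],[0,0,0,0,0,0],[0,0,0,0,0,0],[0,0,0,0,0,0],[0,0,0,0,0,0],[0,0,0,0,0,0],[0,0,0,0,0,0]]], "jaw": 0.0, "squeeze": 70}}

```text
time_s: 6.15
ee_pos: [0.4861, -0.3338, 0.0184]
tool_rot: [0.52, 0.479, -0.52, 0.48]
ft_force: [-0.3, 0.3, 5.4]
grip_width: 0.0106
```

```bash
python3 - <<'E'
from h import *
s=monitor.read_state(); print(s['ee_pos'],s['ft_force'],s['wrist_torque'])
o=np.array([.557,.0056]);h=-.1502; a=np.array([np.cos(h),np.sin(h)]); b=np.array([-a[1],a[0]])
for x,y,z in((.004,-.10,.065),(.004,-.003,.065),(.004,-.003,.026)):
    P=o+x*a+y*b; print(P,rel([*P,z],np.degrees(h)))
E
```

```text
[ 0.48610109 -0.33379558  0.01843748] [-0.28797546  0.3236989   5.44256106] [ 0.16560771  0.09255785 -0.04513349]
[ 0.54599138 -0.09387266] ([-0.0467, 0.0405, -0.2439], [4.01, 0.03, -0.05])
[0.56050606 0.00203523] ([-0.0467, 0.0473, -0.3407], [4.01, 0.03, -0.05])
[0.56050606 0.00203523] ([-0.0077, 0.0473, -0.3407], [4.01, 0.03, -0.05])
```

Call:
{"fn": "step_arm", "kwargs": {"moves": [[[-0.015,0,0,0,0,0],[-0.03,0,0,0,0,0],[-0.047,0,0,0,0,0],[-0.047,0.01,-0.03,1,0,0],[-0.047,0.02,-0.08,2,0,0],[-0.047,0.03,-0.13,3,0,0],[-0.047,0.035,-0.18,4,0,0],[-0.047,0.0405,-0.23,4,0,0],[-0.047,0.044,-0.28,4,0,0],[-0.047,0.047,-0.32,4,0,0],[-0.047,0.0473,-0.3407,4,0,0],[-0.047,0.0473,-0.3407,4,0,0],[-0.047,0.0473,-0.3407,4,0,0],[-0.047,0.0473,-0.3407,4,0,0]]]}}

```text
time_s: 7.9
ee_pos: [0.5601, 0.0011, 0.0649]
tool_rot: [-0.536, -0.461, 0.537, -0.461]
ft_force: [0.0, -0.5, -3.5]
grip_width: 0.0107
```

```bash
python3 - <<'E'
from h import *
s=monitor.read_state(); print(s['time_s'],s['ee_pos'],s['ft_force'],s['wrist_torque'],s['grip_width'])
c=cam('wrist'); im=read_camera('wrist'); save(im,'w3.png'); np.savez('w3.npz',im=im,K=c[0],e=c[1],M=c[2])
print(rel([.5605,.002,.026],-8.605))
E
```

```text
7.9 [0.56012664 0.00105399 0.064888  ] [ 0.04325072 -0.48265814 -3.52889025] [-0.0598994  -0.04542374  0.03052322] 0.010667137973011177
([0.0388, 0.0003, -0.0009], [-0.09, 0.01, 0.0])
```

View pics/w3.png

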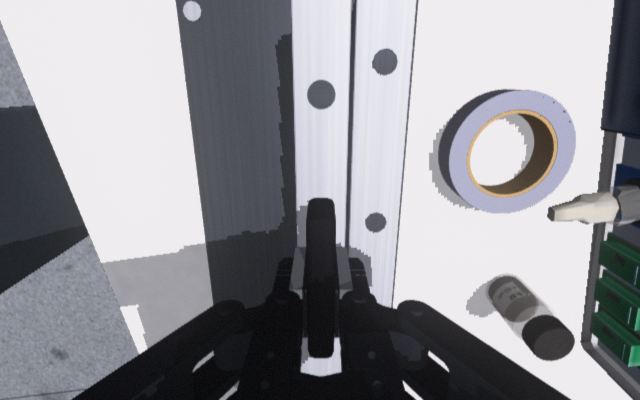

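The straightedge hangs level in the grip, its right edge at about col 352 beside the block. Tape and vial are clear. I'll lower it next.

Call:
{"fn": "step_arm", "kwargs": {"moves": [[[0.01,0,-0.001,0,0,0],[0.02,0,-0.001,0,0,0],[0.03,0,-0.001,0,0,0],[0.036,0,-0.001,0,0,0],[0.039,0,-0.001,0,0,0],[0.039,0,-0.001,0,0,0],[0.039,0,-0.001,0,0,0]]]}}

```text
time_s: 8.82
ee_pos: [0.5607, 0.0033, 0.0262]
tool_rot: [0.536, 0.461, -0.536, 0.461]
ft_force: [0.4, -0.1, -2.7]
grip_width: 0.0108
```

```bash
python3 - <<'E'
from h import *
s=monitor.read_state(); print(s['time_s'],s['ee_pos'],s['ft_force'],s['wrist_torque'],s['grip_width'])
print(rel([.5605,.002,.024],-8.605))
E
```

```text
8.825 [0.56065025 0.00327295 0.02618679] [ 0.37114103 -0.07579788 -2.73624286] [-0.02222161 -0.01098746 -0.01188702] 0.010759010100975276
([0.0022, 0.0, 0.0013], [0.01, 0.0, -0.04])
```

Free of contact, so I'll lower the last 2 mm and push toward the block (+tool y) in small steps.

Call:
{"fn": "step_arm", "kwargs": {"moves": [[[0.001,0,0.001,0,0,0],[0.002,0,0.001,0,0,0],[0.002,0,0.001,0,0,0],[0.002,0.0015,0.001,0,0,0],[0.002,0.003,0.001,0,0,0],[0.002,0.003,0.001,0,0,0],[0.002,0.003,0.001,0,0,0]]]}}

```text
time_s: 9.7
ee_pos: [0.5623, 0.002, 0.0243]
tool_rot: [-0.536, -0.462, 0.537, -0.461]
ft_force: [-6.5, 0.9, 8.4]
grip_width: 0.0103
```

Call:
{"fn": "step_arm", "kwargs": {"moves": [[[0,0.001,0,0,0,0],[0,0.0015,0,0,0,0],[0,0.0015,0,0,0,0],[0,0.0015,0,0,0,0]]]}}

```text
time_s: 10.2
ee_pos: [0.5638, 0.0018, 0.0243]
tool_rot: [-0.536, -0.462, 0.537, -0.461]
ft_force: [-6.3, 0.5, 7.4]
grip_width: 0.011
```

Call:
{"fn": "step_arm", "kwargs": {"moves": [[[0,0.001,0,0,0,0],[0,0.002,0,0,0,0],[0,0.002,0,0,0,0],[0,0.002,0,0,0,0]]]}}

```text
time_s: 10.7
ee_pos: [0.5653, 0.0016, 0.0244]
tool_rot: [-0.535, -0.462, 0.537, -0.46]
ft_force: [-8.4, 0.8, 8.9]
grip_width: 0.0102
```

Call:
{"fn": "step_arm", "kwargs": {"moves": [[[0,0.001,0,0,0,0],[0,0.0015,0,0,0,0],[0,0.0015,0,0,0,0],[0,0.0015,0,0,0,0]]]}}

```text
time_s: 11.2
ee_pos: [0.5654, 0.0016, 0.0244]
tool_rot: [-0.535, -0.463, 0.538, -0.46]
ft_force: [-13.5, 1.0, 15.2]
grip_width: 0.0106
```

```bash
python3 - <<'E'
from fx import *
s=monitor.read_state(); print(s['time_s'],s['ee_pos'],s['ft_force'],s['wrist_torque'],s['grip_width'])
print(rel(s['ee_pos'],-8.605))
c=cam('wrist'); im=read_camera('wrist'); save(im,'w4.png',s=1.25)
E
```

```text
11.2 [0.56543485 0.0016415  0.02439686] [-13.49062372   1.00162089  15.22458832] [ 0.20606884  2.34270624 -0.08507979] 0.010556246985405275
([0.0, 0.0, 0.0], [0.02, 0.01, 0.36])
```

View pics/w4.png

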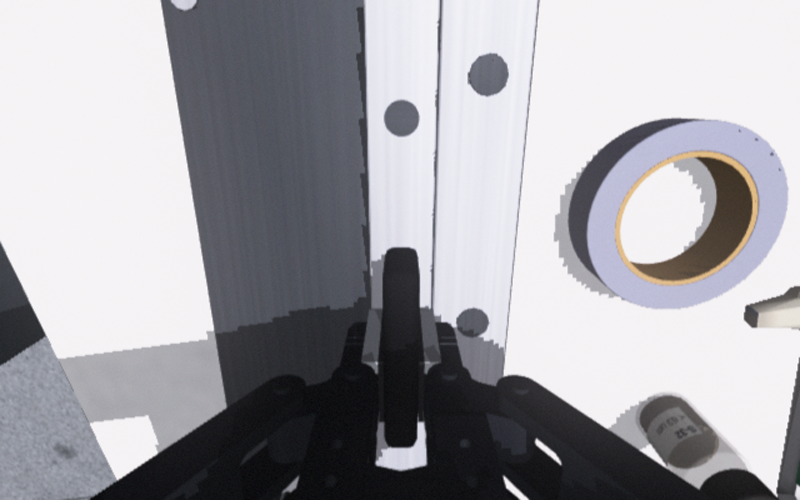

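The straightedge is seated flush: the seam at col 436 shows no gap and runs parallel. I'll relax the push and release.

Call:
{"fn": "step_arm", "kwargs": {"moves": [[[0,-0.001,0,0,0,0],[-0.0005,-0.0018,0,0,0,0],[-0.0005,-0.0018,0,0,0,0]]]}}

```text
time_s: 11.62
ee_pos: [0.5654, 0.0016, 0.0244]
tool_rot: [-0.536, -0.462, 0.537, -0.461]
ft_force: [-5.7, 0.8, 4.8]
grip_width: 0.0107
```

Call:
{"fn": "step_arm", "kwargs": {"moves": [[[0,0,0,0,0,0],[0,0,0,0,0,0],[0,0,0,0,0,0],[0,0,0,0,0,0],[-0.03,0,0,0,0,0],[-0.06,0,0,0,0,0],[-0.1,0,-0.02,0,0,0],[-0.12,-0.02,-0.02,0,0,0],[-0.12,-0.04,-0.02,0,0,0],[-0.12,-0.04,-0.02,0,0,0],[-0.12,-0.04,-0.02,0,0,0]]], "jaw": 0.05}}

```text
time_s: 13.0
ee_pos: [0.5302, 0.027, 0.1443]
tool_rot: [0.536, 0.461, -0.536, 0.461]
ft_force: [0.1, -0.3, -1.0]
grip_width: 0.0502
```

```bash
python3 - <<'E'
from fx import *
s=monitor.read_state(); print(s['time_s'],s['ee_pos'],s['ft_force'],s['wrist_torque'],s['grip_width'],s['qpos'])
c=cam('wrist'); im=read_camera('wrist'); save(im,'w5.png',s=1.25);np.savez('w5.npz',im=im,K=c[0],e=c[1],M=c[2])
for r in nets.regions_of('wrist','screw_knob')[:2]:
    ys,xs=np.nonzero(r['mask']); (q,rad)=cv2.minEnclosingCircle(np.stack([xs,ys],1).astype(np.float32)); print(r['p'],r['point'],q,rad,p2w(c,r['point'],.046),p2w(c,r['point'],.037))
E
```

```text
13.0 [0.53015651 0.02699742 0.14426236] [ 0.12290952 -0.28524155 -1.02567909] [-0.04335333  0.02337871  0.06215736] 0.05017229042532928 [-9.77225439e-02  7.63125502e-02  1.85723423e+00 -1.78255375e-05
  1.20759908e+00  5.24974523e-02]
0.56 [315.1, 308.6] (308.1271057128906, 313.3474426269531) 19.050485610961914 [ 0.50268533 -0.07865308  0.046     ] [ 0.5012284 -0.0856835  0.037    ]
```

View pics/w5.png

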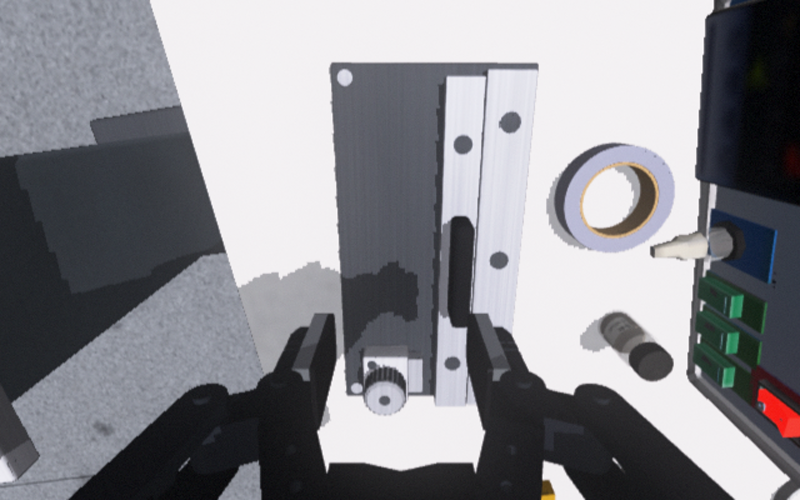

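The straightedge stands flush along the block, its top end at (463,77) and bottom end at (450,405). The knob's top is centred at (384,398) in the 1.25x image. I'll work out the knob position and approach.

```bash
python3 - <<'E'
from fx import *
d=np.load('w5.npz'); im=d['im']; c=(d['K'],d['e'],d['M'],0); 
for q in((318,307),(320.5,307.5)): print(p2w(c,q,.046))
g=cv2.cvtColor(im,cv2.COLOR_RGB2GRAY)
# flushness: straightedge top right edge z=.020 vs fixture x
a=np.array([np.cos(-.1502),np.sin(-.1502)]);b=np.array([-a[1],a[0]]);o=np.array([.557,.0056])
L=edge(g,range(75,160),345,362,1)
w=np.array([p2w(c,q,.020)[:2]-o for q in L]); fx,fy=w@a,w@b; k=np.polyfit(fy,fx,1); print('SE left edge fx',np.polyval(k,[.1,0,-.1]),(fx-np.polyval(k,fy)).std())
for row in(62,325): print((p2w(c,(row,364),.020)[:2]-o)@b)
print(rel([.5015,-.083,.12],138)); print(rel([.5015,-.083,.027],138))
E
```

```text
[ 0.50081329 -0.08145017  0.046     ]
[ 0.50081507 -0.08412372  0.046     ]
SE left edge fx [-0.00380047 -0.00391101 -0.00402154] 6.392903210416402e-05
0.11439174233933629
-0.12379105185872889
([0.0241, -0.0119, 0.113], [-146.61, -0.0, 0.0])
([0.1171, -0.0119, 0.113], [-146.61, -0.0, 0.0])
```

Call:
{"fn": "step_arm", "kwargs": {"moves": [[[0.02,-0.002,0.02,-10,0,0],[0.02,-0.004,0.04,-20,0,0],[0.02,-0.006,0.06,-30,0,0],[0.02,-0.008,0.08,-40,0,0],[0.02,-0.0119,0.1,-50,0,0],[0.02,-0.0119,0.113,-60,0,0],[0.02,-0.0119,0.113,-70,0,0],[0.02,-0.0119,0.113,-80,0,0],[0.02,-0.0119,0.113,-90,0,0],[0.02,-0.0119,0.113,-100,0,0],[0.02,-0.0119,0.113,-110,0,0],[0.02,-0.0119,0.113,-120,0,0],[0.02,-0.0119,0.113,-130,0,0],[0.02,-0.0119,0.113,-140,0,0],[0.02,-0.0119,0.113,-146.6,0,0],[0.02,-0.0119,0.113,-146.6,0,0],[0.02,-0.0119,0.113,-146.6,0,0]]]}}

```text
time_s: 15.22
ee_pos: [0.5038, -0.074, 0.1239]
tool_rot: [-0.287, 0.651, 0.279, 0.645]
ft_force: [-0.2, 0.2, -0.7]
grip_width: 0.0499
```

```bash
python3 - <<'E'
from fx import *
s=monitor.read_state(); print(s['time_s'],s['ee_pos'],s['qpos'])
print(rel([.501,-.083,.027],138))
c=cam('wrist'); im=read_camera('wrist')
for r in nets.regions_of('wrist','screw_knob')[:2]:
    ys,xs=np.nonzero(r['mask']); print(r['p'],r['point'],p2w(c,r['point'],.046),p2w(c,r['point'],.037))
E
```

```text
15.225 [ 0.50381721 -0.07404007  0.12391895] [-0.29148682  0.05199045  1.92462097 -0.01542212  1.16525709 -2.6804086 ]
([0.097, -0.0034, -0.0072], [-0.78, -0.74, 0.34])
```

```bash
python3 - <<'E'
from fx import *
print(rel([.501,-.083,.12],132));print(rel([.501,-.083,.027],132))
E
```

```text
([0.0041, -0.004, -0.0083], [5.21, -0.72, 0.39])
([0.0971, -0.0034, -0.0071], [5.21, -0.72, 0.39])
```

Call:
{"fn": "step_arm", "kwargs": {"moves": [[[0,0,0,6,0,0],[0,0,0,6,0,0],[0,0,0,6,0,0],[0,0,0,6,0,0]]]}}

```text
time_s: 15.82
ee_pos: [0.5037, -0.074, 0.1242]
tool_rot: [-0.253, 0.665, 0.245, 0.659]
ft_force: [-0.1, 0.4, 0.3]
grip_width: 0.0499
```

```bash
python3 - <<'E'
from fx import *
print(monitor.read_state()['qpos']); print(rel([.501,-.083,.06],132));print(rel([.501,-.083,.027],132))
E
```

```text
[-0.29130371  0.05111605  1.92502359 -0.01551271  1.16526815 -2.57650599]
([0.0643, -0.0045, -0.0073], [-0.72, -0.69, 0.44])
([0.0973, -0.0042, -0.0069], [-0.72, -0.69, 0.44])
```

Call:
{"fn": "step_arm", "kwargs": {"moves": [[[0.03,-0.0045,-0.0073,-0.7,-0.7,0.4],[0.0643,-0.0045,-0.0073,-0.7,-0.7,0.4],[0.0643,-0.0045,-0.0073,-0.7,-0.7,0.4],[0.0643,-0.0045,-0.0073,-0.7,-0.7,0.4]]]}}

```text
time_s: 16.32
ee_pos: [0.5016, -0.083, 0.061]
tool_rot: [-0.254, 0.66, 0.253, 0.661]
ft_force: [1.3, 0.5, 0.6]
grip_width: 0.05
```

```bash
python3 - <<'E'
from fx import *
s=monitor.read_state(); print(s['qpos'],s['ee_pos']); print(rel([.501,-.083,.027],132))
im=read_camera('wrist'); save(im,'w6.png')
E
```

```text
[-3.19159068e-01  1.38955936e-01  1.96582698e+00 -1.50790037e-04
  1.03519037e+00 -2.62211169e+00] [ 0.50161357 -0.08302656  0.06096565]
([0.034, 0.0005, -0.0005], [-0.05, 0.04, 0.08])
```

View pics/w6.png

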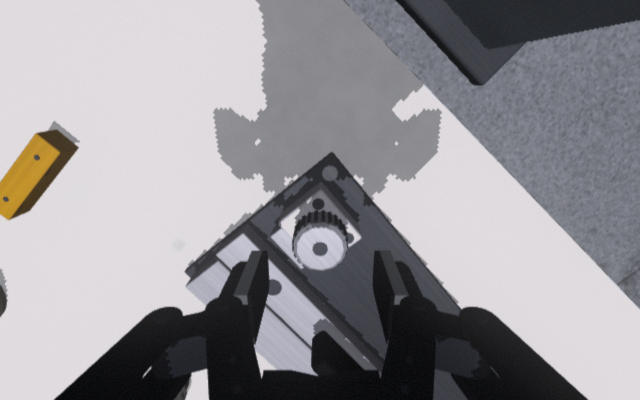

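The knob is centred between the fingers at (320,249). I'll descend and grip.

Call:
{"fn": "step_arm", "kwargs": {"moves": [[[0.015,0.0005,-0.0005,0,0,0],[0.028,0.0005,-0.0005,0,0,0],[0.034,0.0005,-0.0005,0,0,0],[0.034,0.0005,-0.0005,0,0,0],[0.034,0.0005,-0.0005,0,0,0]]]}}

```text
time_s: 17.0
ee_pos: [0.5005, -0.083, 0.0261]
tool_rot: [-0.253, 0.66, 0.253, 0.661]
ft_force: [0.2, 0.1, 0.5]
grip_width: 0.0498
```

Call:
{"fn": "step_arm", "kwargs": {"moves": [[[0,0,0,0,0,0],[0,0,0,0,0,0],[0,0,0,0,0,0],[0,0,0,0,0,0],[0,0,0,0,0,0],[0,0,0,0,0,0]]], "jaw": 0.0, "squeeze": 35}}

```text
time_s: 17.75
ee_pos: [0.5014, -0.0838, 0.0268]
tool_rot: [-0.254, 0.66, 0.252, 0.661]
ft_force: [2.2, -5.6, 1.4]
grip_width: 0.0275
```

```bash
python3 - <<'E'
from fx import *
s=monitor.read_state(); print(s)
E
```

```text
{'time_s': 17.75, 'qpos': array([-3.20270774e-01,  1.95826571e-01,  1.97889285e+00, -9.76943498e-04,
        9.63512384e-01, -2.62220340e+00]), 'joint_velocities': array([-0.00044158, -0.00030978,  0.00052087, -0.00041586,  0.00012977,
       -0.00154337]), 'joint_torque': array([ 2.29549550e+00, -3.87058496e+01, -2.78245407e+01,  1.02221265e+00,
        1.14301667e+00, -2.38129694e-02]), 'ee_pos': array([ 0.50139352, -0.0837785 ,  0.02677829]), 'tool_rot': array([-0.25393205,  0.65957072,  0.25198744,  0.66105015]), 'ft_force': array([ 2.18014234, -5.61051952,  1.44072501]), 'wrist_torque': array([-0.73095287, -0.32115376, -0.01435538]), 'grip_width': 0.027528611122320176}
```

Call:
{"fn": "step_arm", "kwargs": {"moves": [[[0,-0.001,0,5,0,0],[0,-0.001,0,15,0,0],[0,-0.001,0,25,0,0],[0,-0.001,0,35,0,0],[0,-0.001,0,45,0,0],[0,-0.001,0,55,0,0],[0,-0.001,0,65,0,0],[0,-0.001,0,75,0,0],[0,-0.001,0,85,0,0],[0,-0.001,0,95,0,0],[0,-0.001,0,105,0,0],[0,-0.001,0,115,0,0],[0,-0.001,0,125,0,0],[0,-0.001,0,135,0,0],[0,-0.001,0,145,0,0],[0,-0.001,0,150,0,0],[0,-0.001,0,150,0,0]]]}}

```text
time_s: 19.88
ee_pos: [0.5019, -0.0832, 0.0268]
tool_rot: [0.573, 0.415, -0.571, 0.416]
ft_force: [2.4, 1.6, 5.4]
grip_width: 0.0274
```

```bash
python3 - <<'E'
from fx import *
s=monitor.read_state(); print(s['ee_pos'],s['ft_force'],s['wrist_torque'],s['qpos'],s['grip_width'])
im=read_camera('wrist'); save(im,'w7.png')
T=R.from_quat(s['tool_rot']).as_matrix(); print(T.T@s['ft_force'],rel(s['ee_pos'],-18))
E
```

```text
[ 0.50186108 -0.08321676  0.02676575] [2.44400194 1.63375242 5.39389154] [ 0.29099996 -0.28181243 -0.03405757] [-3.20122516e-01  1.97267052e-01  1.97720477e+00  1.23142147e-03
  9.64929667e-01 -6.03761997e-03] 0.027384362088417102
[-5.38757032  1.82992423 -2.31556078] ([0.0, -0.0, 0.0], [0.03, -0.06, -0.13])
```

View pics/w7.png

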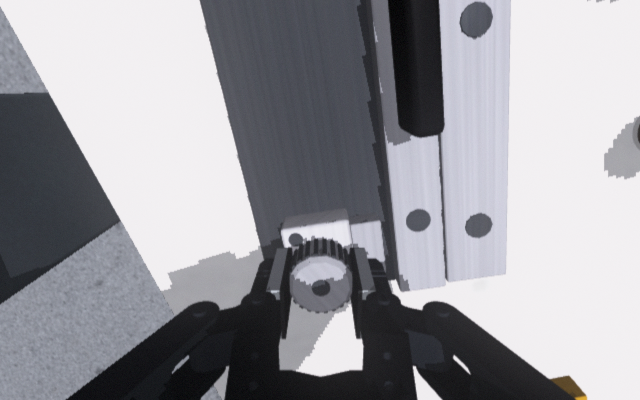

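The knob is gripped, and the jaw at (368,240) is about 12 px short of the straightedge edge. I'll continue the stroke.

Call:
{"fn": "step_arm", "kwargs": {"moves": [[[0,0,0,10,0,0],[0,0,0,20,0,0],[0,0,0,30,0,0],[0,0,0,40,0,0],[0,0,0,50,0,0],[0,0,0,60,0,0],[0,0,0,70,0,0],[0,0,0,80,0,0],[0,0,0,90,0,0],[0,0,0,100,0,0],[0,0,0,110,0,0],[0,0,0,120,0,0],[0,0,0,130,0,0],[0,0,0,140,0,0],[0,0,0,147,0,0],[0,0,0,147,0,0],[0,0,0,147,0,0]]]}}

```text
time_s: 22.05
ee_pos: [0.5019, -0.084, 0.0268]
tool_rot: [0.562, -0.43, -0.56, -0.43]
ft_force: [1.7, -1.5, 4.7]
grip_width: 0.0272
```

```bash
python3 - <<'E'
from fx import *
s=monitor.read_state(); print(s['ee_pos'],s['ft_force'],s['wrist_torque'],s['qpos'],s['grip_width'])
E
```

```text
[ 0.5018576  -0.0839933   0.02677066] [ 1.69937088 -1.46686125  4.74137914] [-0.1923143  -0.22338728 -0.08072096] [-3.20821751e-01  1.97375730e-01  1.97706398e+00 -1.77288581e-04
  9.64569030e-01  2.55792752e+00] 0.027214431015801354
```

Call:
{"fn": "step_arm", "kwargs": {"moves": [[[0,0,0,0,0,0],[0,0,0,0,0,0],[0,0,0,0,0,0],[0,0,0,-10,0,0],[0,0,0,-20,0,0],[0,0,0,-30,0,0],[0,0,0,-40,0,0],[0,0,0,-50,0,0],[0,0,0,-60,0,0],[0,0,0,-70,0,0],[0,0,0,-80,0,0],[0,0,0,-90,0,0],[0,0,0,-100,0,0],[0,0,0,-110,0,0],[0,0,0,-120,0,0],[0,0,0,-130,0,0],[0,0,0,-140,0,0],[0,0,0,-147,0,0],[0,0,0,-147,0,0],[0,0,0,-147,0,0]]], "jaw": 0.05}}

```text
time_s: 24.55
ee_pos: [0.5007, -0.0835, 0.0258]
tool_rot: [-0.573, -0.415, 0.573, -0.415]
ft_force: [1.0, 0.1, 0.2]
grip_width: 0.0499
```

```bash
python3 - <<'E'
from fx import *
s=monitor.read_state(); print(s['ee_pos'],s['ft_force'],s['wrist_torque'],s['joint_torque'][5],s['grip_width'])
c=cam('wrist');im=read_camera('wrist'); save(im,'w8.png',(150,330,260,480),3.6)
a=cv2.imread('pics/w7.png',0); g=cv2.cvtColor(im,cv2.COLOR_RGB2GRAY)
for r in(225,235,245,255,265): print(r,a[r,345:405].tolist(),'\n   ',g[r,345:405].tolist())
E
```

```text
[ 0.50073151 -0.08354906  0.02580979] [0.98520899 0.11495334 0.17028585] [-0.05627948 -0.01856252  0.00190314] -0.01793716277461499 0.049938283197607805
225 [230, 227, 215, 196, 161, 137, 165, 179, 185, 185, 187, 192, 193, 193, 194, 193, 193, 192, 195, 199, 201, 201, 203, 201, 203, 200, 195, 191, 194, 196, 199, 198, 198, 197, 193, 174, 91, 57, 55, 54, 53, 54, 54, 53, 59, 64, 63, 64, 81, 156, 186, 198, 197, 197, 200, 198, 199, 199, 202, 202] 
    [230, 230, 232, 230, 220, 201, 173, 96, 55, 54, 55, 56, 57, 63, 97, 167, 196, 202, 204, 202, 201, 200, 201, 199, 202, 202, 199, 199, 198, 199, 205, 205, 206, 207, 205, 203, 202, 198, 196, 195, 201, 202, 200, 200, 198, 196, 178, 88, 66, 67, 73, 128, 173, 200, 199, 199, 201, 202, 203, 200]
235 [229, 229, 230, 226, 209, 188, 146, 192, 198, 200, 200, 199, 198, 200, 200, 201, 198, 197, 194, 196, 197, 202, 202, 202, 201, 200, 199, 198, 193, 192, 195, 197, 196, 197, 197, 195, 172, 94, 82, 60, 55, 56, 54, 53, 56, 57, 65, 65, 64, 82, 157, 188, 199, 200, 197, 202, 199, 198, 200, 203] 
    [232, 231, 230, 230, 231, 228, 215, 198, 135, 76, 65, 69, 72, 71
[... 1173 characters left out ...]
 103, 113, 116, 118, 119, 116, 118, 118, 118, 110, 50, 38, 38, 34, 41, 39, 46, 82, 89, 89, 92, 93, 91, 90, 93, 92, 91, 108, 172, 194, 179, 84, 66, 66, 74, 122, 175, 203, 204, 201, 201]
265 [110, 87, 79, 70, 48, 39, 37, 33, 32, 36, 36, 35, 60, 84, 87, 88, 87, 92, 88, 91, 90, 88, 90, 84, 61, 42, 38, 39, 36, 37, 39, 40, 38, 40, 39, 37, 40, 63, 107, 106, 85, 61, 56, 55, 54, 56, 55, 56, 57, 62, 62, 63, 80, 157, 190, 200, 199, 202, 201, 202] 
    [179, 175, 159, 114, 87, 68, 51, 45, 44, 58, 114, 123, 105, 68, 56, 54, 55, 57, 57, 65, 100, 110, 115, 116, 117, 119, 116, 112, 71, 42, 37, 37, 37, 36, 36, 36, 36, 39, 42, 62, 89, 92, 93, 92, 93, 94, 93, 90, 95, 92, 88, 62, 44, 41, 41, 42, 41, 43, 42, 41]
```

View pics/w8.png

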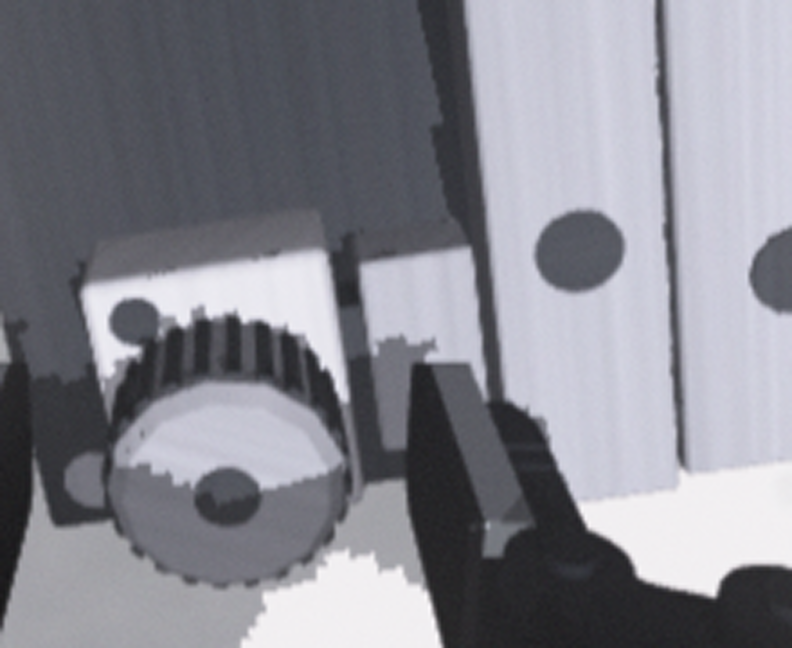

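The jaw at col 392 is now about 5 px (about 2 mm) short of the straightedge at col 397, so the start angle was near 0. I'll regrip and turn on carefully.

Call:
{"fn": "step_arm", "kwargs": {"moves": [[[0,0.001,0,0,0,0],[0,0.001,0,0,0,0],[0,0.001,0,0,0,0],[0,0.001,0,0,0,0],[0,0.001,0,0,0,0],[0,0.001,0,0,0,0]]], "jaw": 0.0}}

```text
time_s: 25.35
ee_pos: [0.5017, -0.0839, 0.0262]
tool_rot: [-0.572, -0.415, 0.572, -0.415]
ft_force: [-3.8, 0.9, 5.5]
grip_width: 0.0274
```

```bash
cat > t.py <<'E'
from fx import *
s=monitor.read_state(); print(s['time_s'],s['ee_pos'],s['ft_force'],s['wrist_torque'],s['joint_torque'][5],s['qpos'][5],s['grip_width'])
im=read_camera('wrist'); g=cv2.cvtColor(im,cv2.COLOR_RGB2GRAY)
for r in(225,232,238): print(r,g[r,375:405].tolist())
print([monitor.read_state()['joint_torque'][5] for _ in range(2)])
E
python3 t.py
```

```text
25.35 [ 0.50173111 -0.0838942   0.02617865] [-3.78418904  0.87735215  5.54547332] [ 0.19260029  0.55233694 -0.04974165] -0.04583367146551609 -0.004964172371593431 0.027426965823447426
225 [205, 205, 203, 202, 197, 195, 192, 195, 198, 200, 198, 199, 196, 192, 166, 85, 66, 67, 72, 135, 176, 197, 198, 197, 198, 200, 198, 199, 202, 202]
232 [202, 203, 205, 204, 201, 198, 193, 192, 195, 199, 198, 198, 198, 196, 181, 125, 72, 63, 65, 79, 154, 187, 196, 198, 199, 201, 199, 200, 200, 204]
238 [201, 203, 202, 202, 203, 198, 197, 194, 192, 196, 198, 199, 198, 195, 196, 170, 83, 62, 64, 69, 108, 167, 198, 198, 196, 201, 200, 198, 199, 200]
[np.float64(-0.04579128697514534), np.float64(-0.04579128697514534)]
```

Call:
{"fn": "step_arm", "kwargs": {"moves": [[[0,0,0,8,0,0],[0,0,0,16,0,0],[0,0,0,24,0,0],[0,0,0,32,0,0],[0,0,0,40,0,0],[0,0,0,45,0,0],[0,0,0,45,0,0],[0,0,0,45,0,0]]]}}

```text
time_s: 26.4
ee_pos: [0.5016, -0.0837, 0.0262]
tool_rot: [-0.688, -0.165, 0.688, -0.165]
ft_force: [-4.7, 0.9, 5.9]
grip_width: 0.0274
```

```bash
python3 t.py
```

```text
26.4 [ 0.50155369 -0.08370869  0.02615948] [-4.70877723  0.93847303  5.86937723] [0.267524   0.63104213 0.01827772] -0.039537796983495355 0.7804387961130564 0.02736573953149665
225 [201, 203, 202, 203, 202, 200, 179, 132, 100, 93, 93, 91, 91, 92, 91, 91, 93, 91, 91, 92, 93, 94, 92, 93, 90, 95, 142, 219, 234, 225]
232 [184, 133, 96, 91, 92, 91, 90, 91, 92, 90, 92, 89, 93, 91, 92, 91, 93, 94, 92, 101, 158, 222, 238, 239, 239, 239, 238, 239, 238, 239]
238 [90, 86, 87, 89, 88, 89, 88, 91, 90, 91, 91, 91, 92, 89, 102, 170, 233, 238, 239, 238, 239, 239, 239, 239, 238, 239, 239, 239, 239, 238]
[np.float64(-0.047190121840685606), np.float64(-0.047190121840685606)]
```

Call:
{"fn": "step_arm", "kwargs": {"moves": [[[0,0,0,8,0,0],[0,0,0,16,0,0],[0,0,0,20,0,0],[0,0,0,20,0,0]]]}}

```text
time_s: 26.95
ee_pos: [0.5015, -0.0836, 0.0262]
tool_rot: [-0.706, -0.042, 0.706, -0.042]
ft_force: [-4.9, 1.9, 6.5]
grip_width: 0.0274
```

```bash
python3 t.py|grep -v '^2[23]'
```

```text
26.95 [ 0.50152591 -0.08364991  0.02616661] [-4.91771478  1.90617772  6.53912508] [ 0.33501998  0.71435097 -0.07558432] 0.2516269963234663 1.1302889023216776 0.027358013567419424
[np.float64(0.031273121712729335), np.float64(0.031273121712729335)]
```

Call:
{"fn": "step_arm", "kwargs": {"moves": [[[0,0,0,6,0,0],[0,0,0,12,0,0],[0,0,0,12,0,0],[0,0,0,12,0,0]]]}}

```text
time_s: 27.5
ee_pos: [0.5015, -0.0836, 0.0261]
tool_rot: [-0.706, 0.031, 0.707, 0.031]
ft_force: [-3.1, 1.8, 6.8]
grip_width: 0.0271
```

```bash
python3 t.py|grep -v '^2[23][258]'
```

```text
27.5 [ 0.50150679 -0.08359375  0.0261459 ] [-3.13571242  1.84896348  6.83660857] [ 0.37791629  0.64775256 -0.04799769] -0.023433456080965698 1.3389024006168624 0.027132571665892693
[np.float64(-0.0325377588160336), np.float64(-0.0325377588160336)]
```

Call:
{"fn": "step_arm", "kwargs": {"moves": [[[0,0,0,0,0,0],[0,0,0,0,0,0],[0,0,0,0,0,0],[0,0,0,-10,0,0],[0,0,0,-20,0,0],[0,0,0,-30,0,0],[0,0,0,-40,0,0],[0,0,0,-50,0,0],[0,0,0,-60,0,0],[0,0,0,-70,0,0],[0,0,0,-77,0,0],[0,0,0,-77,0,0],[0,0,0,-77,0,0]]], "jaw": 0.05}}

```text
time_s: 29.18
ee_pos: [0.5019, -0.084, 0.0259]
tool_rot: [0.573, 0.414, -0.573, 0.415]
ft_force: [-0.4, 0.4, 0.6]
grip_width: 0.0498
```

```bash
python3 t.py; python3 -c "
from h import *
save(read_camera('wrist'),'w9.png',(150,330,260,480),3.2)"
```

```text
29.175 [ 0.50187734 -0.08398061  0.02592983] [-0.39512382  0.37334842  0.57562468] [-0.01171208 -0.0624056  -0.01838065] -0.015119184390641749 -0.0028537737798447534 0.04978540573861051
225 [198, 202, 203, 207, 206, 205, 202, 199, 197, 193, 195, 199, 201, 201, 200, 200, 196, 177, 106, 160, 191, 198, 199, 201, 201, 201, 199, 202, 203, 206]
232 [197, 200, 204, 204, 204, 204, 204, 203, 200, 194, 194, 197, 197, 199, 200, 202, 198, 187, 151, 114, 167, 198, 200, 199, 201, 200, 201, 201, 203, 205]
238 [196, 197, 201, 203, 204, 205, 203, 202, 201, 196, 193, 194, 196, 202, 200, 199, 201, 198, 176, 93, 140, 180, 198, 200, 201, 202, 203, 200, 199, 204]
[np.float64(0.01593790773767978), np.float64(0.01593790773767978)]
```

View pics/w9.png

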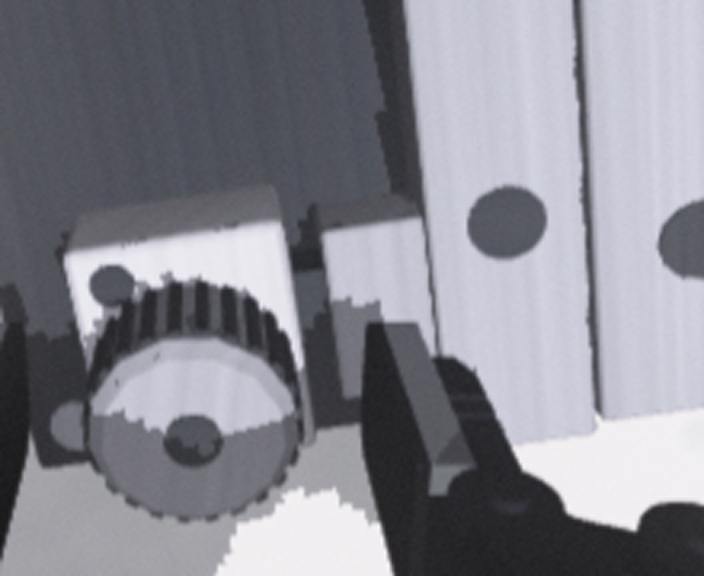

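The jaw is now touching. The gap shrank 3.4 px against the 4.4 px expected without contact, so contact came about 0.3 rad ago and the screw is at about 6.5. I'll regrip and turn about 22° more.

Call:
{"fn": "step_arm", "kwargs": {"moves": [[[0,0,0,0,0,0],[0,0,0,0,0,0],[0,0,0,0,0,0],[0,0,0,0,0,0],[0,0,0,0,0,0],[0,0,0,6,0,0],[0,0,0,12,0,0],[0,0,0,18,0,0],[0,0,0,22,0,0],[0,0,0,22,0,0],[0,0,0,22,0,0]]], "jaw": 0.0}}

```text
time_s: 30.65
ee_pos: [0.5016, -0.0838, 0.0262]
tool_rot: [-0.641, -0.298, 0.641, -0.298]
ft_force: [-2.7, 0.7, 6.2]
grip_width: 0.0274
```

Call:
{"fn": "step_arm", "kwargs": {"moves": [[[0,0,0,0,0,0],[0,0,0,0,0,0],[0,0,0,0,0,0],[-0.03,0,0,0,0,0],[-0.06,0,0,-10,0,0],[-0.1,0,0,-20,0,0],[-0.14,0,0,-22,0,0],[-0.14,0,0,-22,0,0],[-0.14,0,0,-22,0,0]]], "jaw": 0.06}}

```text
time_s: 31.78
ee_pos: [0.5015, -0.0838, 0.1655]
tool_rot: [0.572, 0.415, -0.572, 0.415]
ft_force: [0.1, 0.7, -0.5]
grip_width: 0.0601
```

```bash
python3 - <<'E'
from h import *
s=monitor.read_state(); print(s['time_s'],s['ee_pos'],s['ft_force'],s['qpos'])
c=cam('wrist'); im=read_camera('wrist'); np.savez('w10.npz',im=im,K=c[0],e=c[1],M=c[2])
for r in nets.regions_of('wrist','bar_1')[:4]:
    print(r['p'],r['point'],p2w(c,r['point'],.016).round(4))
print(rel([.57,-.19,.16],-8.6))
E
```

```text
31.775 [ 0.50153819 -0.08382787  0.16549629] [ 0.09685723  0.72336617 -0.45443682] [-3.20685542e-01 -1.36145796e-03  1.89469253e+00 -1.92036195e-04
  1.24794605e+00 -4.86866825e-03]
0.58 [281.0, 456.7] [ 0.5984 -0.229   0.016 ]
0.4 [173.1, 351.9] [ 0.5292 -0.0875  0.016 ]
([0.0042, 0.0988, 0.0797], [-9.49, -0.0, 0.12])
```

```bash
python3 - <<'E'
from h import *
print(rel([.555,-.228,.15],85.4))
E
```

```text
([0.0142, 0.0964, 0.1205], [-103.49, -0.1, 0.09])
```

Call:
{"fn": "step_arm", "kwargs": {"moves": [[[0,0.02,0.03,-10,0,0],[0,0.04,0.06,-20,0,0],[0.014,0.06,0.09,-30,0,0],[0.014,0.096,0.12,-40,0,0],[0.014,0.096,0.12,-50,0,0],[0.014,0.096,0.12,-60,0,0],[0.014,0.096,0.12,-70,0,0],[0.014,0.096,0.12,-80,0,0],[0.014,0.096,0.12,-90,0,0],[0.014,0.096,0.12,-100,0,0],[0.014,0.096,0.12,-103.5,0,0],[0.014,0.096,0.12,-103.5,0,0],[0.014,0.096,0.12,-103.5,0,0]]]}}

```text
time_s: 33.5
ee_pos: [0.5554, -0.2275, 0.1511]
tool_rot: [0.029, 0.707, -0.029, 0.706]
ft_force: [0.7, 0.0, 0.2]
grip_width: 0.06
```

```bash
cat > bar.py <<'E'
from fx import *
def bar(z=.016,thr=60,name='b',show=1,near=None):
    s=monitor.read_state(); c=cam('wrist'); im=read_camera('wrist')
    hsv=cv2.cvtColor(im,cv2.COLOR_RGB2HSV); m=cv2.inRange(hsv,(12,120,150),(35,255,255))
    n,l,st,ce=cv2.connectedComponentsWithStats(m)
    print(s['time_s'],s['ee_pos'].round(4),s['ft_force'].round(1))
    for i in range(1,n):
        if st[i,4]<300: continue
        ys,xs=np.nonzero(l==i); P=np.array([p2w(c,(y,x),z)[:2] for x,y in zip(xs,ys)])
        (cx,cy),(w,h),an=cv2.minAreaRect((P*1e4).astype(np.float32)); 
        if w<h: an+=90
        print('bar px',ce[i].round(0),'ctr',np.round([cx/1e4,cy/1e4],4),'mean',P.mean(0).round(4),'size',round(w/10,1),round(h/10,1),'long-axis deg',round((an+90)%180-90,2))
    if show: save(im,name+'.png')
E
python3 -c "
from bar import *
bar(name='w11')"
```

```text
33.5 [ 0.5554 -0.2275  0.1511] [0.7 0.  0.2]
bar px [317. 226.] ctr [ 0.595  -0.2339] mean [ 0.5941 -0.2338] size 15.2 57.8 long-axis deg -3.22
```

View pics/w11.png

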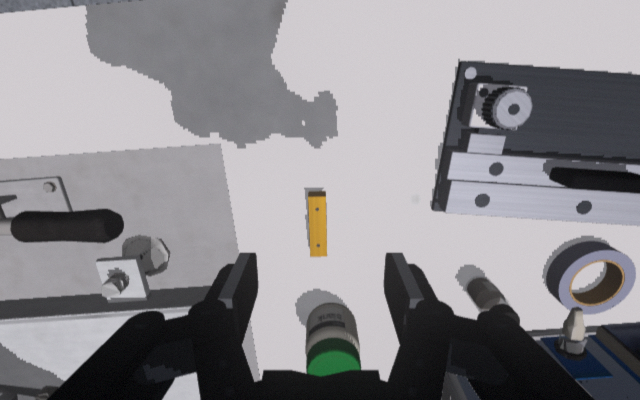

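One brass bar at (317,226), between the open fingers. The jar at (333,330) sits well beyond it. Grasping.

```bash
python3 - <<'E'
from h import *
print(rel([.594,-.2339,.08],86.3));print(rel([.594,-.2339,.003],86.3))
E
```

```text
([0.0713, -0.0032, 0.0389], [-0.94, -0.03, -0.01])
([0.1483, -0.0032, 0.0389], [-0.94, -0.03, -0.01])
```

Call:
{"fn": "step_arm", "kwargs": {"moves": [[[0.03,-0.003,0.0389,-0.9,0,0],[0.06,-0.003,0.0389,-0.9,0,0],[0.09,-0.003,0.0389,-0.9,0,0],[0.12,-0.003,0.0389,-0.9,0,0],[0.14,-0.003,0.0389,-0.9,0,0],[0.148,-0.003,0.0389,-0.9,0,0],[0.148,-0.003,0.0389,-0.9,0,0],[0.148,-0.003,0.0389,-0.9,0,0]]], "jaw": 0.045}}

```text
time_s: 34.55
ee_pos: [0.5955, -0.2345, 0.0055]
tool_rot: [0.022, 0.706, -0.023, 0.708]
ft_force: [-0.4, 0.8, 0.3]
grip_width: 0.0446
```

Call:
{"fn": "step_arm", "kwargs": {"moves": [[[0,0,0,0,0,0],[0,0,0,0,0,0],[0,0,0,0,0,0],[0,0,0,0,0,0],[0,0,0,0,0,0],[0,0,0,0,0,0],[-0.02,0,0,0,0,0],[-0.04,0,0,0,0,0],[-0.06,0,0,0,0,0],[-0.06,0,0,0,0,0],[-0.06,0,0,0,0,0]]], "jaw": 0.0, "squeeze": 40}}

```text
time_s: 35.92
ee_pos: [0.5942, -0.2338, 0.064]
tool_rot: [0.023, 0.707, -0.023, 0.707]
ft_force: [0.4, -0.1, -1.6]
grip_width: 0.0144
```

```bash
cat > pl.py <<'E'
from h import *
import sys
o=np.array([.557,.0056]);h=-.1502; a=np.array([np.cos(h),np.sin(h)]); b=np.array([-a[1],a[0]])
def goal(x,y,z): return rel([*(o+x*a+y*b),z],90+np.degrees(h))
def here():
    s=monitor.read_state(); w=s['ee_pos'][:2]-o; print(s['time_s'],s['ee_pos'].round(4),s['ft_force'].round(1),s['grip_width'].round(4),'fx',w@a,'fy',w@b)
if __name__=='__main__':
    here(); y=float(sys.argv[1])
    for x,z in((-.042,.07),(-.042,.012),(-.034,.009)): print(x,z,goal(x,y,z))
E
python3 pl.py 0.0; python3 -c "
from bar import *
bar(z=.075,name='w12')"
```

```text
35.925 [ 0.5942 -0.2338  0.064 ] [ 0.4 -0.1 -1.6]
bar px [320. 306.] ctr [ 0.6084 -0.2349] mean [ 0.6096 -0.2354] size 14.9 29.5 long-axis deg -3.7Traceback (most recent call last):
  File "pl.py", line 8, in <module>
    here(); y=float(sys.argv[1])
    ~~~~^^
  File "pl.py", line 6, in here
    s=monitor.read_state(); w=s['ee_pos'][:2]-o; print(s['time_s'],s['ee_pos'].round(4),s['ft_force'].round(1),s['grip_width'].round(4),'fx',w@a,'fy',w@b)
                                                                                                               ^^^^^^^^^^^^^^^^^^^^^
AttributeError: 'float' object has no attribute 'round'
```

View pics/w12.png

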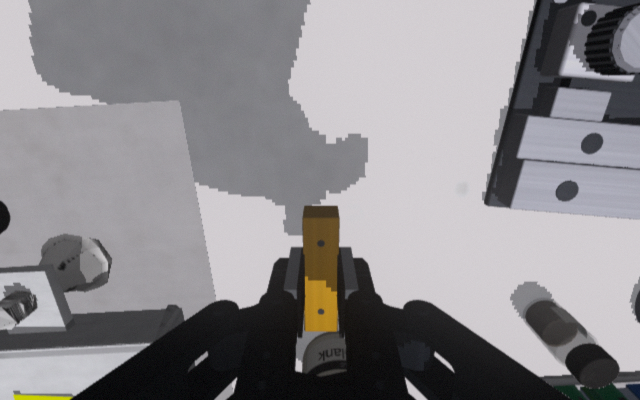

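Bar gripped straight and centred at (320,270); the jar is undisturbed.

```bash
sed -i "s/s\['grip_width'\].round(4)/round(float(s['grip_width']),4)/" pl.py; python3 pl.py 0.0
```

```text
35.975 [ 0.5938 -0.2336  0.0634] [ 0.1  0.  -1.7] 0.0149 fx 0.0722147339324001 fy -0.23095188462422914
-0.042 0.07 ([-0.0065, 0.2399, -0.0939], [4.94, -0.03, -0.01])
-0.042 0.012 ([0.0515, 0.2399, -0.0939], [4.94, -0.03, -0.01])
-0.034 0.009 ([0.0545, 0.2392, -0.0859], [4.94, -0.03, -0.01])
```

Call:
{"fn": "step_arm", "kwargs": {"moves": [[[-0.02,0,0,0,0,0],[-0.03,0.03,-0.012,1,0,0],[-0.03,0.08,-0.032,2,0,0],[-0.03,0.13,-0.052,3,0,0],[-0.03,0.18,-0.072,4,0,0],[-0.03,0.22,-0.087,4.9,0,0],[-0.03,0.24,-0.094,4.9,0,0],[-0.02,0.24,-0.094,4.9,0,0],[0,0.24,-0.094,4.9,0,0],[0.02,0.24,-0.094,4.9,0,0],[0.035,0.24,-0.094,4.9,0,0],[0.045,0.24,-0.094,4.9,0,0],[0.0485,0.24,-0.094,4.9,0,0],[0.0485,0.24,-0.094,4.9,0,0],[0.0485,0.24,-0.094,4.9,0,0]]]}}

```text
time_s: 37.85
ee_pos: [0.5167, 0.0116, 0.0161]
tool_rot: [0.053, 0.704, -0.053, 0.706]
ft_force: [-0.0, -0.3, -2.3]
grip_width: 0.0145
```

```bash
python3 pl.py 0.0; python3 -c "
from bar import *
bar(z=.028,name='w13')"
```

```text
37.85 [0.5167 0.0116 0.0161] [-0.  -0.3 -2.3] 0.0145 fx -0.0407761254954931 fy -0.00012346570715798116
-0.042 0.07 ([-0.0539, 0.0001, -0.0011], [0.04, 0.11, 0.01])
-0.042 0.012 ([0.0041, 0.0001, -0.0012], [0.04, 0.11, 0.01])
-0.034 0.009 ([0.0071, 0.0001, 0.0068], [0.04, 0.11, 0.01])
37.85 [0.5167 0.0116 0.0161] [-0.  -0.3 -2.3]
bar px [320. 308.] ctr [0.5311 0.0093] mean [0.532  0.0086] size 15.0 28.4 long-axis deg -9.46
```

View pics/w13.png

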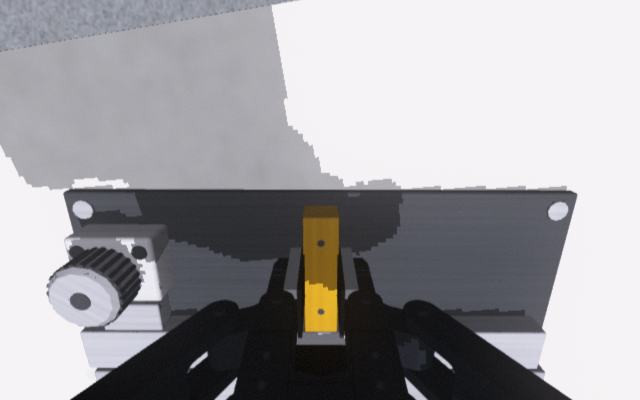

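The bar is over the plate, square to the straightedge, with about 8 mm to go. I'll lower it and push in.

Call:
{"fn": "step_arm", "kwargs": {"moves": [[[0.003,0,0,0,0,0],[0.0065,0,0,0,0,0],[0.0065,0,0,0,0,0],[0.0065,0,0.002,0,0,0],[0.0065,0,0.004,0,0,0],[0.0065,0,0.0055,0,0,0],[0.0065,0,0.0055,0,0,0],[0.0065,0,0.0055,0,0,0]]]}}

```text
time_s: 38.9
ee_pos: [0.5174, 0.0116, 0.011]
tool_rot: [0.052, 0.709, -0.053, 0.702]
ft_force: [-26.8, 2.4, 39.6]
grip_width: 0.0147
```

Call:
{"fn": "step_arm", "kwargs": {"moves": [[[0,0,0.001,0,0,0],[0,0,0.0015,0,0,0],[0,0,0.0015,0,0,0],[0,0,0.0015,0,0,0]]]}}

```text
time_s: 39.4
ee_pos: [0.5174, 0.0116, 0.011]
tool_rot: [0.052, 0.71, -0.052, 0.7]
ft_force: [-32.5, 3.6, 46.3]
grip_width: 0.0146
```

```bash
python3 pl.py 0.0
```

```text
39.4 [0.5174 0.0116 0.011 ] [-32.5   3.6  46.3] 0.0146 fx -0.040069409098234116 fy -2.269232149879844e-05
-0.042 0.07 ([-0.059, -0.0, -0.0027], [0.1, -0.75, 0.06])
-0.042 0.012 ([-0.001, 0.0, -0.0019], [0.1, -0.75, 0.06])
-0.034 0.009 ([0.0019, 0.0, 0.0061], [0.1, -0.75, 0.06])
```

Too low: it is pressing on the plate. I'll back off and raise it.

Call:
{"fn": "step_arm", "kwargs": {"moves": [[[-0.001,0,-0.004,0,0,0],[-0.003,0,-0.007,0,0,0],[-0.004,0,-0.007,0,0,0],[-0.004,0,-0.007,0,0,0],[-0.004,0,-0.007,0,0,0]]]}}

```text
time_s: 40.02
ee_pos: [0.516, 0.0116, 0.0127]
tool_rot: [0.053, 0.705, -0.053, 0.705]
ft_force: [-0.1, -0.0, -1.5]
grip_width: 0.0149
```

```bash
python3 pl.py 0.0; python3 -c "
from bar import *
bar(z=.028,name='w14')"
```

```text
40.025 [0.516  0.0116 0.0127] [-0.1 -0.  -1.5] 0.0149 fx -0.04139983418740661 fy -0.00021432350497947988
-0.042 0.07 ([-0.0573, 0.0002, -0.0006], [0.03, 0.02, 0.02])
-0.042 0.012 ([0.0007, 0.0002, -0.0006], [0.03, 0.02, 0.02])
-0.034 0.009 ([0.0037, 0.0002, 0.0074], [0.03, 0.02, 0.02])
40.025 [0.516  0.0116 0.0127] [-0.1 -0.  -1.5]
bar px [320. 308.] ctr [0.528  0.0097] mean [0.5289 0.009 ] size 14.6 27.6 long-axis deg -9.46
```

View pics/w14.png

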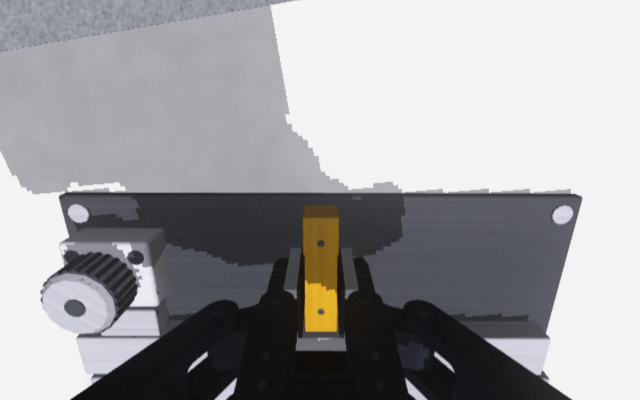

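Call:
{"fn": "step_arm", "kwargs": {"moves": [[[0.0005,0,0.002,0,0,0],[0.0008,0,0.004,0,0,0],[0.0008,0,0.005,0,0,0],[0.0008,0,0.005,0,0,0],[0.0008,0,0.005,0,0,0]]]}}

```text
time_s: 40.7
ee_pos: [0.5209, 0.0109, 0.0121]
tool_rot: [0.053, 0.705, -0.053, 0.705]
ft_force: [0.1, 0.5, -1.2]
grip_width: 0.0145
```

Call:
{"fn": "step_arm", "kwargs": {"moves": [[[0,0,0.001,0,0,0],[0,0,0.001,0,0,0],[0,0,0.001,0,0,0]]]}}

```text
time_s: 41.08
ee_pos: [0.522, 0.0107, 0.0121]
tool_rot: [0.053, 0.705, -0.053, 0.705]
ft_force: [-0.1, -1.3, -1.1]
grip_width: 0.0151
```

Call:
{"fn": "step_arm", "kwargs": {"moves": [[[0,0,0.001,0,0,0],[0,0,0.001,0,0,0],[0,0,0.001,0,0,0]]]}}

```text
time_s: 41.45
ee_pos: [0.5229, 0.0106, 0.0121]
tool_rot: [0.053, 0.705, -0.053, 0.705]
ft_force: [-0.7, -0.1, -2.0]
grip_width: 0.0146
```

Call:
{"fn": "step_arm", "kwargs": {"moves": [[[0,0,0.001,0,0,0],[0,0,0.001,0,0,0],[0,0,0.001,0,0,0]]]}}

```text
time_s: 41.82
ee_pos: [0.523, 0.0106, 0.0118]
tool_rot: [0.053, 0.706, -0.053, 0.705]
ft_force: [-4.7, 0.7, 1.1]
grip_width: 0.0149
```

Call:
{"fn": "step_arm", "kwargs": {"moves": [[[0,0,0.001,0,0,0],[0,0,0.001,0,0,0],[0,0,0.001,0,0,0]]]}}

```text
time_s: 42.2
ee_pos: [0.523, 0.0106, 0.0116]
tool_rot: [0.053, 0.706, -0.053, 0.704]
ft_force: [-8.7, 1.7, 3.7]
grip_width: 0.015
```

```bash
python3 pl.py 0.0
```

```text
42.2 [0.523  0.0106 0.0116] [-8.7  1.7  3.7] 0.015 fx -0.03440632379319473 fy -0.0001389054210119544
-0.042 0.07 ([-0.0584, 0.0001, -0.0078], [0.04, -0.21, 0.02])
-0.042 0.012 ([-0.0004, 0.0001, -0.0076], [0.04, -0.21, 0.02])
-0.034 0.009 ([0.0026, 0.0001, 0.0004], [0.04, -0.21, 0.02])
```

Contact at fx −34.4 mm, as expected. I'll relax, release and rise.

Call:
{"fn": "step_arm", "kwargs": {"moves": [[[0.0003,0,-0.0012,0,0,0],[0.0003,0,-0.0012,0,0,0]]]}}

```text
time_s: 42.45
ee_pos: [0.5229, 0.0106, 0.0115]
tool_rot: [0.053, 0.705, -0.053, 0.705]
ft_force: [-4.7, 0.3, 0.7]
grip_width: 0.0145
```

Call:
{"fn": "step_arm", "kwargs": {"moves": [[[0,0,0,0,0,0],[0,0,0,0,0,0],[0,0,0,0,0,0],[-0.005,0,0,0,0,0],[-0.02,0,0,0,0,0],[-0.05,0,-0.01,0,0,0],[-0.09,0,-0.03,0,0,0],[-0.13,0,-0.05,0,0,0],[-0.13,0,-0.05,0,0,0],[-0.13,0,-0.05,0,0,0]]], "jaw": 0.04}}

```text
time_s: 43.7
ee_pos: [0.4745, 0.0179, 0.1424]
tool_rot: [0.053, 0.704, -0.053, 0.706]
ft_force: [-0.1, 0.6, -0.7]
grip_width: 0.0401
```

```bash
cat > chk.py <<'E'
from bar import *
import sys
a=np.array([np.cos(-.1502),np.sin(-.1502)]);b=np.array([-a[1],a[0]]);o=np.array([.557,.0056])
def chk(name,z=.022):
    c=cam('wrist'); im=read_camera('wrist'); save(im,name+'.png'); np.savez(name+'.npz',im=im,K=c[0],e=c[1],M=c[2])
    m=cv2.inRange(cv2.cvtColor(im,cv2.COLOR_RGB2HSV),(12,120,40),(35,255,255)); n,l,st,ce=cv2.connectedComponentsWithStats(m)
    for i in range(1,n):
        if st[i,4]<300: continue
        ys,xs=np.nonzero(l==i); P=np.array([(p2w(c,(y,x),z)[:2]-o)@np.stack([a,b],1) for x,y in zip(xs,ys)])
        (cx,cy),(w,h),an=cv2.minAreaRect((P*1e4).astype(np.float32)); an=an+90 if w<h else an
        print('px',ce[i].round(),st[i,:4],'fix ctr',round(cx/10,2),round(cy/10,2),'x range',(np.percentile(P[:,0],[.5,99.5])*1e3).round(1),'size',round(w/10,1),round(h/10,1),'ang',round((an+45)%90-45,2))
    # straightedge left top edge (z .020): project expected
    print('SE left edge px at y=.05,.0,-.05', [w2p(c,[*(o-.004*a+y*b),.020]).round(1).tolist() for y in(.08,.0,-.05)])
if __name__=='__main__': chk(sys.argv[1])
E
python3 chk.py w15; python3 -c "
from h import *
c=cam('top'); read_camera('top')
for r in nets.regions_of('top','bar_1')[:5]: print(r['p'],r['point'],p2w(c,r['point'],.016).round(3))
print(rel([.46,.335,.15],86)); s=monitor.read_state(); print(s['ee_pos'])"
```

```text
px [320. 239.] [311 206  19  67] fix ctr -36.84 -0.91 x range [-68.8  -4.9] size 63.9 15.7 ang 0.49
SE left edge px at y=.05,.0,-.05 [[271.7, 408.8], [271.7, 321.0], [271.7, 266.2]]
0.59 [244.6, 216.2] [0.495 0.344 0.016]
0.5 [240.0, 262.5] [0.506 0.217 0.016]
0.47 [252.2, 177.4] [0.475 0.45  0.016]
([-0.0093, 0.3115, -0.0608], [-4.58, -0.09, 0.02])
[0.47365302 0.01795762 0.14073152]
```

Call:
{"fn": "step_arm", "kwargs": {"moves": [[[-0.009,0.05,-0.01,-1,0,0],[-0.009,0.1,-0.02,-2,0,0],[-0.009,0.15,-0.03,-3,0,0],[-0.009,0.2,-0.04,-4,0,0],[-0.009,0.25,-0.05,-4.6,0,0],[-0.009,0.29,-0.06,-4.6,0,0],[-0.009,0.3115,-0.061,-4.6,0,0],[-0.009,0.3115,-0.061,-4.6,0,0],[-0.009,0.3115,-0.061,-4.6,0,0]]]}}

```text
time_s: 44.98
ee_pos: [0.4604, 0.3339, 0.15]
tool_rot: [0.024, 0.707, -0.025, 0.707]
ft_force: [-0.8, 0.3, -0.1]
grip_width: 0.0402
```

```bash
python3 - <<'E'
from bar import *
bar(name='w16')
c=cam('wrist'); im=read_camera('wrist')
m=cv2.inRange(cv2.cvtColor(im,cv2.COLOR_RGB2HSV),(12,120,150),(35,255,255)); ys,xs=np.nonzero(m)
for r in range(ys.min(),ys.max(),8):
    q=xs[ys==r]; print(r,q.min(),q.max(),p2w(c,(r,q.mean()),.016).round(4)[:2])
E
```

```text
44.975 [0.4604 0.3339 0.15  ] [-0.8  0.3 -0.1]
bar px [330. 219.] ctr [0.4944 0.3395] mean [0.4935 0.3395] size 15.3 58.7 long-axis deg -1.57
189 333 337 [0.465  0.3456]
197 321 337 [0.472 0.34 ]
205 321 338 [0.4795 0.3399]
213 322 338 [0.4872 0.3399]
221 322 338 [0.4949 0.3394]
229 322 338 [0.5028 0.3389]
237 323 339 [0.5108 0.3394]
245 323 339 [0.519  0.3389]
```

```bash
python3 - <<'E'
from h import *
print(rel([.494,.3395,.004],88.2))
E
```

```text
([0.1465, 0.0082, 0.0329], [-2.26, 0.01, 0.05])
```

Call:
{"fn": "step_arm", "kwargs": {"moves": [[[0.03,0.008,0.033,-2.3,0,0],[0.06,0.008,0.033,-2.3,0,0],[0.09,0.008,0.033,-2.3,0,0],[0.12,0.008,0.033,-2.3,0,0],[0.14,0.008,0.033,-2.3,0,0],[0.1465,0.008,0.033,-2.3,0,0],[0.1465,0.008,0.033,-2.3,0,0],[0.1465,0.008,0.033,-2.3,0,0]]]}}

```text
time_s: 46.08
ee_pos: [0.4949, 0.3412, 0.0056]
tool_rot: [0.011, 0.706, -0.01, 0.708]
ft_force: [0.2, 1.1, 0.1]
grip_width: 0.0398
```

Call:
{"fn": "step_arm", "kwargs": {"moves": [[[0,0,0,0,0,0],[0,0,0,0,0,0],[0,0,0,0,0,0],[0,0,0,0,0,0],[0,0,0,0,0,0]]], "jaw": 0.0}}

```text
time_s: 46.7
ee_pos: [0.4947, 0.3412, 0.0054]
tool_rot: [0.01, 0.706, -0.01, 0.708]
ft_force: [0.0, -0.3, 5.8]
grip_width: 0.0151
```

Call:
{"fn": "step_arm", "kwargs": {"moves": [[[-0.02,0,0,0,0,0],[-0.04,0,0,0,0,0],[-0.06,0,0,0,0,0],[-0.075,0,0,0,0,0],[-0.075,0,0,0,0,0]]]}}

```text
time_s: 47.32
ee_pos: [0.4951, 0.3414, 0.0814]
tool_rot: [0.011, 0.706, -0.01, 0.708]
ft_force: [0.2, 0.2, -1.7]
grip_width: 0.015
```

```bash
python3 pl.py 0.055; python3 -c "
from bar import *
bar(z=.085,name='w17')"
```

```text
47.325 [0.4951 0.3414 0.0814] [ 0.2  0.2 -1.7] 0.015 fx -0.11145872086649664 fy 0.3227826304858618
-0.042 0.07 ([0.0112, -0.2742, 0.0366], [6.94, 0.22, -0.1])
-0.042 0.012 ([0.0692, -0.2743, 0.0363], [6.94, 0.22, -0.1])
-0.034 0.009 ([0.0722, -0.2753, 0.0443], [6.94, 0.22, -0.1])
47.325 [0.4951 0.3414 0.0814] [ 0.2  0.2 -1.7]
bar px [320. 307.] ctr [0.5154 0.3406] mean [0.5164 0.3401] size 15.8 30.2 long-axis deg -1.78
```

Call:
{"fn": "step_arm", "kwargs": {"moves": [[[0,-0.03,0.005,1,0,0],[0,-0.08,0.01,3,0,0],[0,-0.13,0.018,5,0,0],[0,-0.18,0.025,6.9,0.2,0],[0,-0.22,0.03,6.9,0.2,0],[0,-0.255,0.035,6.9,0.2,0],[0,-0.2742,0.0363,6.9,0.2,0],[0.02,-0.2742,0.0363,6.9,0.2,0],[0.04,-0.2742,0.0363,6.9,0.2,0],[0.055,-0.2742,0.0363,6.9,0.2,0],[0.064,-0.2742,0.0363,6.9,0.2,0],[0.067,-0.2742,0.0363,6.9,0.2,0],[0.067,-0.2742,0.0363,6.9,0.2,0],[0.067,-0.2742,0.0363,6.9,0.2,0]]]}}

```text
time_s: 49.12
ee_pos: [0.5228, 0.0656, 0.013]
tool_rot: [0.053, 0.706, -0.053, 0.705]
ft_force: [0.3, 0.7, -1.3]
grip_width: 0.0149
```

```bash
python3 pl.py 0.055; python3 -c "
from bar import *
bar(z=.025,name='w18')"
```

```text
49.125 [0.5228 0.0656 0.013 ] [ 0.3  0.7 -1.3] 0.0149 fx -0.042816794610933476 fy 0.054212585540669087
-0.042 0.07 ([-0.057, 0.0008, 0.0007], [0.04, -0.1, 0.02])
-0.042 0.012 ([0.001, 0.0008, 0.0008], [0.04, -0.1, 0.02])
-0.034 0.009 ([0.004, 0.0008, 0.0088], [0.04, -0.1, 0.02])
49.125 [0.5228 0.0656 0.013 ] [ 0.3  0.7 -1.3]
bar px [203. 291.] ctr [0.5223 0.0119] mean [0.521  0.0109] size 15.3 22.6 long-axis deg -8.7
bar px [320. 308.] ctr [0.5369 0.0634] mean [0.5379 0.0627] size 15.0 27.7 long-axis deg -9.45
```

Call:
{"fn": "step_arm", "kwargs": {"moves": [[[0.0005,0,0.002,0,0,0],[0.0008,0,0.004,0,0,0],[0.0008,0,0.006,0,0,0],[0.0008,0,0.0065,0,0,0],[0.0008,0,0.0065,0,0,0]]]}}

```text
time_s: 49.8
ee_pos: [0.5287, 0.0646, 0.0115]
tool_rot: [0.053, 0.706, -0.053, 0.704]
ft_force: [-0.5, -0.4, -0.3]
grip_width: 0.015
```

Call:
{"fn": "step_arm", "kwargs": {"moves": [[[0,0,0.001,0,0,0],[0,0,0.001,0,0,0],[0,0,0.001,0,0,0]]]}}

```text
time_s: 50.18
ee_pos: [0.5297, 0.0645, 0.0115]
tool_rot: [0.053, 0.706, -0.053, 0.704]
ft_force: [0.5, -0.0, -0.9]
grip_width: 0.0149
```

Call:
{"fn": "step_arm", "kwargs": {"moves": [[[0,0,0.001,0,0,0],[0,0,0.001,0,0,0],[0,0,0.001,0,0,0]]]}}

```text
time_s: 50.55
ee_pos: [0.5307, 0.0643, 0.0115]
tool_rot: [0.053, 0.706, -0.053, 0.704]
ft_force: [-0.3, -0.2, -1.4]
grip_width: 0.0146
```

Call:
{"fn": "step_arm", "kwargs": {"moves": [[[0,0,0.001,0,0,0],[0,0,0.001,0,0,0],[0,0,0.001,0,0,0]]]}}

```text
time_s: 50.92
ee_pos: [0.5312, 0.0642, 0.0114]
tool_rot: [0.053, 0.706, -0.053, 0.704]
ft_force: [-2.6, -0.2, 0.3]
grip_width: 0.015
```

Call:
{"fn": "step_arm", "kwargs": {"moves": [[[0,0,0.001,0,0,0],[0,0,0.001,0,0,0],[0,0,0.001,0,0,0]]]}}

```text
time_s: 51.3
ee_pos: [0.5312, 0.0642, 0.0114]
tool_rot: [0.053, 0.707, -0.053, 0.703]
ft_force: [-6.8, -0.3, 5.2]
grip_width: 0.0149
```

```bash
python3 pl.py 0.055
```

```text
51.3 [0.5312 0.0642 0.0114] [-6.8 -0.3  5.2] 0.0149 fx -0.0342514656131501 fy 0.05409678680345771
-0.042 0.07 ([-0.0586, 0.0009, -0.0081], [0.04, -0.34, 0.04])
-0.042 0.012 ([-0.0006, 0.0009, -0.0078], [0.04, -0.34, 0.04])
-0.034 0.009 ([0.0024, 0.0009, 0.0003], [0.04, -0.34, 0.04])
```

Contact at fx −34.3 mm. I'll release, rise and check.

Call:
{"fn": "step_arm", "kwargs": {"moves": [[[0.0002,0,-0.001,0,0,0],[0.0002,0,-0.001,0,0,0]]]}}

```text
time_s: 51.55
ee_pos: [0.5312, 0.0642, 0.0114]
tool_rot: [0.053, 0.706, -0.053, 0.704]
ft_force: [-5.2, 0.1, 4.5]
grip_width: 0.0148
```

Call:
{"fn": "step_arm", "kwargs": {"moves": [[[0,0,0,0,0,0],[0,0,0,0,0,0],[0,0,0,0,0,0],[-0.005,0,0,0,0,0],[-0.02,0,0,0,0,0],[-0.05,0,-0.01,0,0,0],[-0.09,-0.02,-0.03,0,0,0],[-0.13,-0.04,-0.05,0,0,0],[-0.13,-0.05,-0.05,0,0,0],[-0.13,-0.05,-0.05,0,0,0],[-0.13,-0.05,-0.05,0,0,0]]], "jaw": 0.04}}

```text
time_s: 52.92
ee_pos: [0.4746, 0.0225, 0.1405]
tool_rot: [0.053, 0.707, -0.053, 0.703]
ft_force: [-0.6, 0.0, -0.4]
grip_width: 0.0396
```

```bash
python3 chk.py w19; python3 - <<'E'
from h import *
c=cam('top'); im=read_camera('top'); save(im,'top1.png')
m=cv2.inRange(cv2.cvtColor(im,cv2.COLOR_RGB2HSV),(12,100,120),(35,255,255)); n,l,st,ce=cv2.connectedComponentsWithStats(m)
print([(ce[i].round().tolist(),int(st[i,4])) for i in range(1,n) if st[i,4]>20])
for n,z in dict(jar=.067,vial=.056,tape=.019).items():
    r=nets.regions_of('top',n)[:1]; print(n,[(q['p'],p2w(c,q['point'],z)[:2].round(3)) for q in r])
E
```

```text
px [315. 242.] [306 208  19  68] fix ctr -36.98 -0.88 x range [-68.3  -4.8] size 64.4 15.8 ang 0.19
px [378. 232.] [367 209  22  52] fix ctr -44.15 52.7 x range [-68.3 -21. ] size 48.3 17.7 ang 0.19
SE left edge px at y=.05,.0,-.05 [[274.6, 404.4], [274.6, 316.1], [274.6, 260.9]]
[([211.0, 138.0], 46), ([481.0, 172.0], 96), ([613.0, 255.0], 227)]
jar [(0.82, array([ 0.702, -0.222]))]
vial []
tape [(0.73, array([ 0.541, -0.102]))]
```

Call:
{"fn": "step_arm", "kwargs": {"moves": [[[-0.05,0,-0.03,0,0,0],[-0.07,0,-0.04,0,0,0],[-0.07,0,-0.05,0,0,0],[-0.07,0,-0.05,0,0,0],[-0.07,0,-0.05,0,0,0]]], "jaw": 0.085}}

```text
time_s: 53.8
ee_pos: [0.4253, 0.0297, 0.2103]
tool_rot: [0.053, 0.707, -0.053, 0.703]
ft_force: [0.0, 0.6, -0.3]
grip_width: 0.0847
```

```bash
python3 chk.py w20; python3 - <<'E'
from fx import *
a=np.array([np.cos(-.1502),np.sin(-.1502)]);b=np.array([-a[1],a[0]]);o=np.array([.557,.0056])
d=np.load('w20.npz'); c=(d['K'],d['e'],d['M'],0)
print('sees', [w2p(c,[*(o+x*a+y*b),.006]).round().tolist() for x in(-.075,.055) for y in(-.125,.125)])
for n,z in dict(jar=.067,vial=.056,tape=.019).items(): print(n,w2p(c,[*dict(jar=(.705,-.225),vial=(.67,-.07),tape=(.67,.032))[n],z]).round(),[(q['p'],q['point'],p2w(c,q['point'],z)[:2].round(3)) for q in nets.regions_of('wrist',n)[:2]])
E
```

```text
px [316. 255.] [310 228  15  52] fix ctr -37.69 -0.03 x range [-68.4  -5.9] size 15.9 63.7 ang -0.57
px [365. 255.] [357 229  17  51] fix ctr -37.17 53.14 x range [-67.2  -5.9] size 62.4 16.8 ang 0.02
SE left edge px at y=.05,.0,-.05 [[279.5, 386.7], [279.5, 317.3], [279.5, 273.9]]
sees [[218.0, 206.0], [218.0, 428.0], [314.0, 217.0], [314.0, 418.0]]
jar [436. 145.] [(0.4, [394.4, 145.6], array([ 0.643, -0.204])), (0.18, [343.3, 347.1], array([0.605, 0.031]))]
vial [391. 268.] [(0.77, [363.0, 269.5], array([ 0.63, -0.06]))]
tape [356. 352.] []
```

View pics/w20.png

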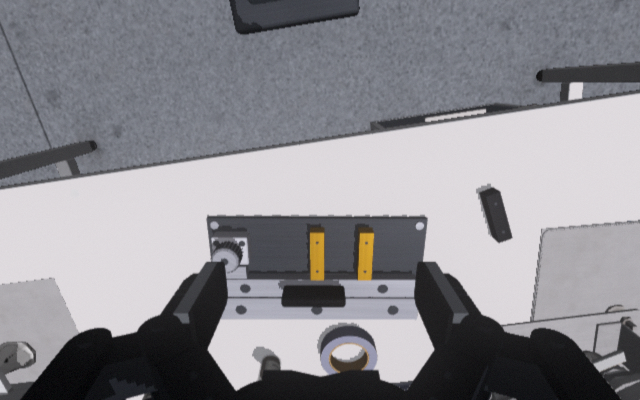

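```bash
python3 - <<'E'
import numpy as np,cv2
from rig import order
im=np.load('w20.npz')['im']
for x in(317,366,345): print(x,im[272:284,x].tolist())
print(order.sign_off())
E
```

```text
317 [[129, 104, 62], [178, 138, 51], [191, 143, 44], [193, 145, 46], [192, 145, 44], [191, 145, 41], [192, 147, 43], [184, 143, 61], [150, 124, 83], [103, 99, 100], [94, 94, 100], [96, 93, 102]]
366 [[182, 142, 57], [196, 151, 47], [203, 154, 44], [202, 154, 46], [201, 155, 43], [201, 151, 45], [203, 154, 48], [202, 157, 58], [196, 170, 135], [182, 179, 187], [179, 178, 190], [179, 179, 192]]
345 [[46, 46, 47], [55, 52, 57], [63, 63, 66], [59, 58, 60], [60, 57, 62], [62, 62, 62], [68, 66, 70], [106, 105, 112], [151, 151, 163], [173, 174, 185], [174, 174, 186], [172, 173, 186]]
the job is handed in; nothing more can be done
None
```

I set the straightedge flush against the datum block and clamped it. Both brass bars present are placed square against its robot side, and the job is handed in after about 54 s. I left the two black look-alikes alone.

**Checks that agreed**
- **Straightedge:** before clamping, its robot-side edge measured at fixture x −3.9 mm (−4 is flush), tilted 0.001 rad, with its middle about 5 mm off centre along the block. I did not re-measure it after clamping.
- **Bars:** both met the straightedge with their middles about 34.3 mm from the fixture origin (34 expected). The last picture shows brass running straight into steel with no dark gap, within about 0.5° of square.
- **Bystanders:** I never touched the tape or vial, and both look in place in the last picture. The jar read within a few millimetres of its start position.

**Less certain**
- **Clamp force:** the wrist torque was too noisy to show the clamp tightening. I judged contact from how far the jaw gap closed in the pictures, then turned about 0.7 rad past it. That puts the screw near 6.9 rad, or roughly 20 N.
- **First bar:** I lowered it slightly too far at first, so it pressed on the plate with up to 46 N through the fingers. I backed off and placed it again.
- **Bar ends in the picture:** the camera put them at −5 to −6 mm rather than −4. I took this as calibration error, because the contact force showed they were touching.
- **Network readings:** some tape, vial and jar readings at the end were missing or clearly wrong, so I judged the tape and vial from the picture.

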